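# Unload the battery tester and stow the pack

### The job

The battery pack in the bench tester has finished its run. Draw the tester's slide catch fully clear, swing the bail handle up and over the hood until it rests open, then pull the pack out by its tail and set it down on the bench and let go of it; take it anew and slide it, lying flat and tail first, into the low aluminium sleeve until it is fully home against the backstop, its terminal end left sticking out. Leave the bail open and the catch drawn, do not tip the pack over, and do not disturb the other things on the bench.

Things in the scene. Friction and masses are not known exactly. Their poses are not given: they have to be found in the camera images.
- tester: Grey bench tester, fixed, place varies. Origin on the bench (z 0) under the middle of the hood's mouth; own -y points out of the mouth, the way the pack pulls out. Base plate 5 mm thick, x -70..70, y -100..110 mm. Hood y 0..93, x -40..40, top z 71, control box behind it to y 148, z 60. The pack starts on the plate, head under the hood, about 75 mm of its tail in the open.
- bail_hinge (a point): Middle of the bail's hinge axis, on the tester at its x 0, y 45, z 45 mm; the axis runs along the tester's x. (Inside, the hood is 64 mm wide and its roof 14 mm above the pack.)
- bail (a joint): Hinge of the steel bail (main handle), rad: 0 = down (shut), 2.2 = end stop, leaning back over the hood, where it rests open by its own weight. Past about 1.6 it falls open, before that it falls shut. The catch locks it at 0 until drawn. 0.35 kg; about 3 N at the bar lifts it.
- bail_bar (a point): Middle of the bail's round handle bar, 16 mm diameter, 104 mm long along the tester's x between two flat arms; 200 mm from the hinge axis. Shut, it lies at tester y -155, z 45 mm; lifted, it swings up and over towards the tester's +y. A strip 26 mm deep joins the arms 134 mm from the hinge, behind the pack's tail. The bar can turn between gripping fingers.
- catch (a joint): Travel of the slide catch, m: 0 = its tongue lies over the bail's +x arm and locks it; 0.040 = fully drawn. Drawn along the tester's +x, away from the bail; needs about 3 N and stays where it is left. Beyond about 0.020 the bail is free. It starts at 0 to 0.008.
- catch_tab (a point): On the catch's upright grip tab, 20 mm below its top: tab 14 mm thick (tester x), 40 mm wide (tester y), z 62 to 107 mm, standing on the catch's flat steel bolt plate (10 mm thick) on a block x 70..160, y -137..-83, 52 mm high. This point is at tester x 100 mm + travel, y -110, z 87 mm.
- pack: Battery pack, a grey and black brick 48 mm wide (own x), 150 mm long (y), 44 mm high (z), about 0.4 kg. Origin at the centre of its underside, at z 5 mm at the start. Tail (plain grey end) at its -y, head (black cap, two brass terminals) at its +y. It starts in the tester, axes along the tester's within a few mm and 2 degrees.
- pack_tail (a point): Centre of the pack's tail face (own y -75 mm, 22 mm above its underside).
- pack_head (a point): Centre of the pack's terminal (head) face (own y +75 mm, 22 mm above its underside).
- sleeve: Low open-fronted aluminium sleeve, fixed, place varies; roof, no floor: the pack slides in on the bench. Origin on the bench (z 0) at the middle of the mouth, which faces its +y; the pack goes in along its -y. Inside 64 mm wide, 60 high, 85 deep to the backstop (own y -85); outside 80 wide, 68 high; 4 mm thick feet to x +-68 at y -80..-20. Pack home: 65 mm of it sticks out.
Not all that is in view belongs to the job. There is more than one size of the pack; the job needs the largest.

How it is judged:
On the way, in this order (a step that is already met when the one before it is completed fails the run):
1. the catch is drawn while the bail is still down (value of joint catch above 0.03 m and value of joint bail below 0.1 rad), for 0.1 s.
2. the bail is swung up and over and is open (value of joint bail above 1.9 rad), for 0.2 s.
3. the pack is out of the tester, set down flat on the bench and let go (horizontal distance between pack and tester above 0.15 m and height (world z) of pack below 0.004 m and angle between pack's own z axis and vertical below 0.05 rad and contact force between the fingers and pack below 0.1 N and linear speed of pack below 0.02 m/s), for 0.2 s.
At the end, for the whole second after the job is handed in: The pack lies flat and at rest on the bench inside the sleeve, tail first, its tail face within 7 mm of the backstop and its terminal end outside; the bail is open (over 1.9 rad) and the catch drawn (over 30 mm) (y of pack_tail in the frame of sleeve below -0.078 m and y of pack_head in the frame of sleeve above 0.04 m and x of pack_tail in the frame of sleeve between -0.012 and 0.012 m and angle between pack's own z axis and vertical below 0.06 rad and height (world z) of pack below 0.004 m and linear speed of pack below 0.01 m/s and value of joint bail above 1.9 rad and value of joint catch above 0.03 m); the robot touches nothing.
It fails at once if the pack is tipped by more than about 35 degrees (angle between pack's own z axis and vertical above 0.6 rad).
It fails at once if another thing on the bench is shifted by more than 30 mm (distance of any of tape, bottle, screwdriver, wrench, bin, motor, mug from where it was at the start of the episode above 0.03 m).
It also fails if it takes over 72 s, if anything falls off the work surface, if the arm or the gripper's body presses on something with over 40 N, if the wrist force passes 120 N, or if a joint passes its speed limit or range.

### The arm

A 6-joint arm with a two-finger parallel gripper is mounted at the origin on the work surface. World frame = base frame: x ahead of the robot, y to its left, z up, the work surface at z = 0. Lengths are in m, angles in rad, forces in N, time in s.
With the tool pointing down it reaches from about 0.375 to 0.9 m from the base axis. Payload 3.1 kg.
Tool frame: the origin (TCP) lies at the very end of the fingers, on their centre line; the grasp point (between the pads) lies 19 mm behind it; z points along the fingers, y is the direction in which the jaws open and shut (so a half turn about z gives the same grasp; the last joint's range is limited). The gripper opens to 87 mm and grips with 3 to 60 N. Pads are 19 mm wide; open, the fingers measure 117 mm over their backs; the gripper's body (75 mm by 190 mm) begins 51 mm behind the grasp point.
Start: joints at [1.139, 0.527, 1.433, -0, 1.181, -0.178], TCP at [0.157, 0.605, 0.187] pointing down, gripper open.
Joint ranges: [-3.08, 3.08], [-0.75, 2.2], [0.22, 2.44], [-1.43, 4.57], [0, 2.65], [-2.85, 2.85]. Speed limits (rad/s): [2.79, 2.79, 3.14, 3.14, 3.14, 3.14].

### API

Orientations are given as a unit quaternion [x, y, z, w].
In Python, from rig import robot, optics gives the robot as it stands.
- The arm moves only by the shell command python3 -m inch 'ROWS' [FORCE]. ROWS is JSON, a list of rows, each an object of numbers: "ax", "ay", "az": the turn, a rotation vector about the tool's x, y, z in rad; "dx", "dy", "dz": the shift along the tool's x, y, z in mm; "gripper": the opening in per cent of the stroke, from 0 (shut) to 100 (fully open). In form: [{"ax": .., "ay": .., "az": .., "dx": .., "dy": .., "dz": .., "gripper": ..}, ...]. A call has 1 to 8 rows; each row shifts and turns the commanded pose from where the row before left it, along the tool's axes as they then stand; what a row does not reach is not made up. A row lasts 1/10 s, in which the tool goes at most 50 mm and 8.59 degrees, less where a joint would pass 70% of its speed; a pose out of reach is approached as far as the arm can. A call with a gripper value outside its range is refused whole. The fingers move at their own pace and stop on an object; FORCE is the grip in N (left out, the last holds). Time passes only in rows, so rows that do not move let the fingers close. It gives the time, the measured TCP pose, the force and the opening at its end, in the units of the state.
- robot.get_obs(): the state, without advancing time (a new reading comes with each control period).
- optics.camera(name): name is "side" or "top"; returns a dict with "img" (420x560x3 uint8, red, green, blue), "depth" (420x560 float32, m along the optical axis (not along the pixel's ray), 0 where there is no reading), "camera_matrix" (3x3 intrinsics, pixels), "k1" (the pictures are not rectified: a ray, as slopes to the right and down, at radius r is drawn at 1 + k1 r^2 times it, then the intrinsics apply), "position" and "attitude" of the camera in the world. Camera axes: x right, y up, looking along -z (the intrinsics and any distortion apply to the point x, -y, -z); pixel columns grow to the right and rows downward; lengths in m; the calibration is good to about 2 mm. A picture is of the moment at which its call begins.
- robot.hand_in(): hands the job in, once; it reports no verdict.
The state is a dict: "time": time; "q": joint angles; "joint_velocities": joint speeds; "joint_torque": joint torques, N m; "position": TCP position; "tool_rot": TCP orientation; "ft_force": force on the tool from outside, world axes, zero at the start; "moment": the same for the moment, N m; "grip_width": finger opening in m.
Only numpy, scipy, OpenCV 4.12 (cv2) and the standard library are available. Lean on these libraries where they do the work, as an engineer would, in place of code of your own. Each camera call takes 0.05 s, during which the arm holds its last target.

## Working session

There is one attempt and no reset: what is moved stays moved. The work goes in short steps, Python scripts to look and compute and a shell command to move; the robot and the scene stay as the last step left them, time stands still between calls to the robot, and variables do not carry over. Pictures are saved under pics/ and viewed, and the job is handed in when it is done.

```bash
ls; mkdir -p pics; python3 - <<'E'
from rig import robot, optics
import cv2
print(robot.get_obs())
for n in("side","top"):
    c=optics.camera(n)
    cv2.imwrite(f"pics/{n}0.png",c["img"][:,:,::-1])
    print(n,c["camera_matrix"],c["k1"],c["position"],c["attitude"])
E
```

```text
pics
{'time': 0.0, 'q': array([ 1.13850606e+00,  5.28458049e-01,  1.43389121e+00, -6.58746638e-06,
        1.18139067e+00, -1.78523170e-01]), 'joint_velocities': array([ 0.00020328, -0.00030337, -0.0016848 , -0.00049976,  0.00141711,
        0.00056406]), 'joint_torque': array([ 4.92776071e-04, -4.40044892e+01, -1.76591563e+01,  6.33544824e-02,
        5.83079411e-02, -1.74841193e-04]), 'position': array([0.15655452, 0.60424844, 0.18648023]), 'tool_rot': array([ 1.26542047e-01,  9.91960663e-01, -1.02486808e-03, -3.19916895e-04]), 'ft_force': array([-0.00263491,  0.28279197, -0.29500785]), 'moment': array([-0.02737289,  0.00613355,  0.02743106]), 'grip_width': 0.08714797694839542}
side [[469.70621021   0.         289.76867898]
 [  0.         469.70621021 204.31077681]
 [  0.           0.           1.        ]] -0.09640795425965967 [ 0.02713154 -0.55223113  0.72995071] [ 0.40338756 -0.12827938 -0.27419185  0.86350548]
top [[426.79208861   0.         287.05854427]
 [  0.         426.79208861 206.88425002]
 [  0.           0.           1.        ]] -0.11322024474823912 [0.23507622 0.08299845 1.10700676] [-0.07428233  0.07720035  0.70861735 -0.69741214]
```

View pics/side0.png

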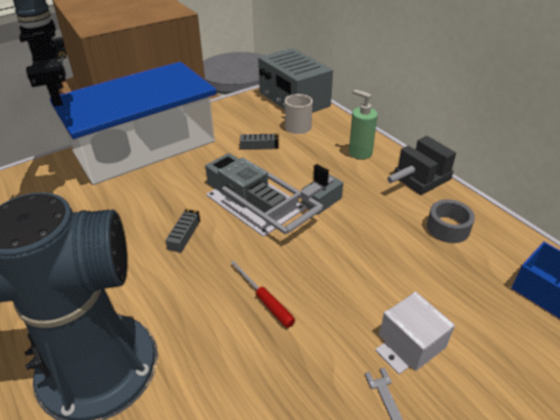

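View pics/top0.png

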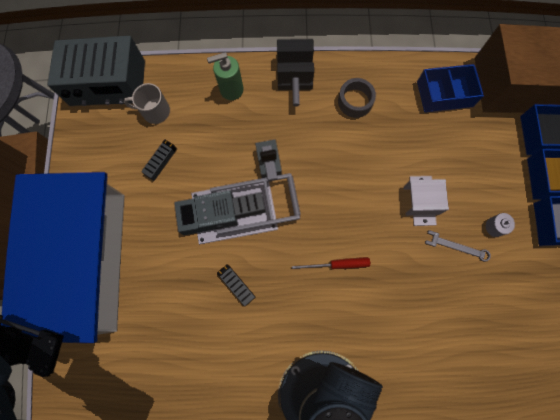

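```bash
cat > h.py <<'E'
import numpy as np, cv2
from scipy.spatial.transform import Rotation as R
from rig import robot, optics
def grab(n):
    c=optics.camera(n); c["R"]=R.from_quat(c["attitude"]).as_matrix(); c["P"]=np.array(c["position"]); return c
def rays(c,uv):
    uv=np.asarray(uv,float).reshape(-1,2); K=c["camera_matrix"]
    d=np.stack([(uv[:,0]-K[0,2])/K[0,0],(uv[:,1]-K[1,2])/K[1,1]],1)
    s=d.copy()
    for _ in range(10): s=d/(1+c["k1"]*(s**2).sum(1,keepdims=True))
    return np.c_[s[:,0],-s[:,1],-np.ones(len(s))]@c["R"].T
def onz(c,uv,z):
    r=rays(c,uv); return c["P"]+r*((z-c["P"][2])/r[:,2])[:,None]
def proj(c,X):
    p=(np.asarray(X,float).reshape(-1,3)-c["P"])@c["R"]; s=np.c_[p[:,0],-p[:,1]]/(-p[:,2:3])
    s=s*(1+c["k1"]*(s**2).sum(1,keepdims=True)); K=c["camera_matrix"]
    return s*[K[0,0],K[1,1]]+[K[0,2],K[1,2]]
def cloud(c):
    v,u=np.mgrid[0:420,0:560]; r=rays(c,np.c_[u.ravel(),v.ravel()])
    return (c["P"]+r*c["depth"].ravel()[:,None]).reshape(420,560,3)
def crop(c,x0,y0,x1,y1,k,f):
    cv2.imwrite("pics/"+f,cv2.resize(c["img"][y0:y1,x0:x1,::-1],None,fx=k,fy=k,interpolation=cv2.INTER_CUBIC))
def pose(xyz=None):
    o=robot.get_obs(); M=R.from_quat(o["tool_rot"]).as_matrix()
    print("t",round(o["time"],2),"p",np.round(o["position"]*1000,1),"F",np.round(o["ft_force"],1),"w",round(o["grip_width"]*1000,1),"q",np.round(o["q"],2))
    print(np.round(M,3).tolist())
    return o,M
E
python3 - <<'E'
from h import *
t=grab("top");s=grab("side")
crop(t,165,130,305,250,5,"t1.png"); crop(s,195,140,355,250,5,"s1.png")
a=cv2.resize(t["img"][160:240,390:470,::-1],(480,480),interpolation=2)
b=cv2.resize(s["img"][280:380,360:460,::-1],(480,480)[:2],interpolation=2)
cv2.imwrite("pics/sl.png",cv2.resize(np.hstack([a,b]),(800,400)))
E
```

```text
(no output)
```

View pics/t1.png

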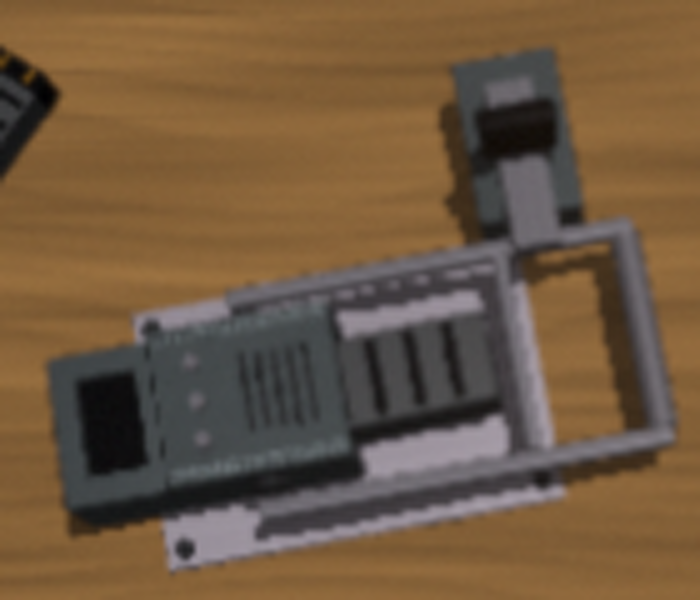

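View pics/s1.png

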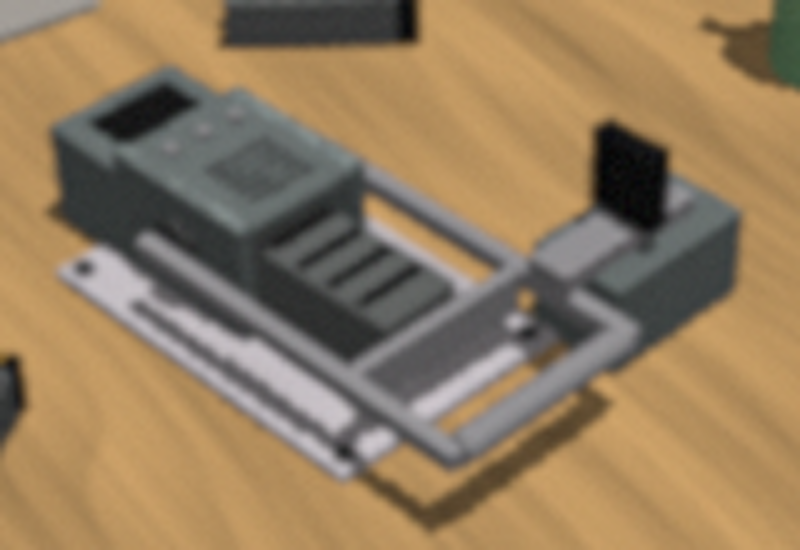

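View pics/sl.png

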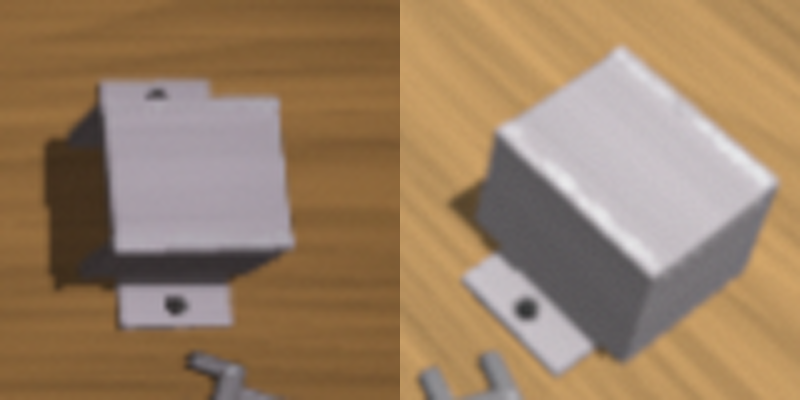

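The side picture shows the tester at about (265,190), the catch tab at (320,175), the sleeve at (417,330), and the screwdriver and wrench near the path. In the top picture the tester is at (235,205), the tab at (268,150) and the sleeve roof at (428,195).

Pack candidates: the grey brick in the tester, top (250,205), and two small loose bricks, top (160,160) and (236,285). I choose the one in the tester: it is the largest, and the crop shows its tail under the bail strip. The sleeve mouth seems to face left in the top view.

```bash
python3 - <<'E'
from h import *
t=grab("top");C=cloud(t)
def blob(x0,y0,x1,y1,za,zb,nm):
    m=np.zeros((420,560),np.uint8); m[y0:y1,x0:x1]=((C[y0:y1,x0:x1,2]>za)&(C[y0:y1,x0:x1,2]<zb))
    n,l,st,_=cv2.connectedComponentsWithStats(m); i=1+np.argmax(st[1:,4]); P=C[l==i]
    r=cv2.minAreaRect((P[:,:2]*1000).astype(np.float32))
    print(nm,len(P),"z",np.round(np.median(P[:,2])*1000,1),"rect",np.round(r[0],1),np.round(r[1],1),round(r[2],1)); print(np.round(cv2.boxPoints(r)).tolist())
    return P
blob(165,130,305,250,.064,.078,"hood")
blob(165,130,305,250,.054,.0635,"ctl box")
blob(165,130,305,250,.085,.12,"tab")
blob(395,160,460,240,.060,.076,"sleeve roof")
blob(230,180,270,230,.044,.055,"pack top")
blob(400,160,420,240,.002,.008,"feet?")
ts=lambda p:[165+p[0]/5,130+p[1]/5]
for nm,p,z in[("hood front +x",(325,305),71),("hood front -x",(355,465),71),("pack tail +x",(483,318),49),("pack tail -x",(503,408),49),
  ("plate front -x",(563,492),5),("plate back -x",(172,570),5),("plate back +x",(135,318),5),("bar end +x",(628,225),50),("bar end -x",(668,435),50),("tab top",(517,105),107)]:
    print(nm,np.round(onz(t,[ts(p)],z/1000)[0]*1000,1))
for p in[(103,97),(278,97),(293,247),(115,250)]: print("roof",np.round(onz(t,[[390+p[0]/5,160+p[1]/5]],.068)[0]*1000,1))
for p in[(120,327),(232,325),(100,80),(210,80)]: print("foot",np.round(onz(t,[[390+p[0]/5,160+p[1]/5]],.004)[0]*1000,1))
E
```

```text
hood 1192 z 70.4 rect [461.7 258.4] [81.6 94.1] 10.4
[[413.0, 297.0], [430.0, 205.0], [510.0, 219.0], [493.0, 312.0]]
ctl box 621 z 59.4 rect [448.5 333. ] [80.2 54.3] 9.4
[[404.0, 353.0], [413.0, 300.0], [492.0, 313.0], [484.0, 366.0]]
tab 111 z 104.4 rect [591.3 121.8] [12.4 40.4] 8.9
[[582.0, 141.0], [588.0, 101.0], [601.0, 103.0], [594.0, 143.0]]
sleeve roof 1110 z 67.8 rect [ 488.8 -284.1] [79.4 95.9] 0.8
[[448.0, -237.0], [450.0, -333.0], [529.0, -332.0], [528.0, -236.0]]
pack top 553 z 48.4 rect [477.7 175.6] [48.3 78.2] 11.7
[[446.0, 209.0], [462.0, 132.0], [509.0, 142.0], [493.0, 219.0]]
feet? 62 z 4.1 rect [ 434.9 -264.6] [19.  31.9] 85.3
[[418.0, -273.0], [450.0, -275.0], [452.0, -256.0], [420.0, -254.0]]
hood front +x [503.9 219.4  71. ]
hood front -x [422.2 203.5  71. ]
pack tail +x [501.4 141.2  49. ]
pack tail -x [454.3 131.2  49. ]
plate front -x [418.1 102.1   5. ]
plate back -x [379.8 306.5   5. ]
plate back +x [515.6 330.1   5. ]
bar end +x [549.5  66.2  50. ]
bar end -x [438.9  48.   50. ]
tab top [595.2 120.9 107. ]
roof [ 528.5 -240.    68. ]
roof [ 527.5 -332.2   68. ]
roof [ 448.6 -332.2   68. ]
roof [ 448.6 -239.7   68. ]
foot [ 420.  -259.1    4. ]
foot [ 419.9 -320.2    4. ]
foot [ 556.1 -259.     4. ]
foot [ 555.5 -320.4    4. ]
```

```bash
cat >> h.py <<'E'
TO=np.array([.4695,.213,0]); TY=np.deg2rad(10.0)
def tw(x,y,z):
    c,s=np.cos(TY),np.sin(TY); return TO+np.array([c*x-s*y,s*x+c*y,z])/1e3 if False else TO+np.array([c*x-s*y,s*x+c*y,z])*1e-3
def go(target,yaw):
    """mm / rad to go: shift in present tool axes, az for tool y yaw (deg, mod 180)"""
    o,M=pose(); d=(np.asarray(target)-o["position"])*1000
    ty=np.degrees(np.arctan2(M[1,1],M[0,1])); a=(yaw-ty+90)%180-90
    print("target",np.round(np.asarray(target)*1000,1),"world d",np.round(d,1),"tool d",np.round(M.T@d,1),"az",round(-np.radians(a),3))
    # tilt error as rotation vector in tool axes to get z straight down
    zt=M.T@np.array([0,0,-1.]); print("tilt fix ax,ay",np.round(np.cross([0,0,1],zt)[:2],4))
E
python3 - <<'E'
from h import *
t=grab("top");C=cloud(t)
for u,v in[(70,190),(60,300),(100,250),(110,300),(228,80),(150,100),(295,80),(292,267),(365,263),(432,237),(485,255)]: print((u,v),np.round(C[v,u]*1000))
go(tw(104,-110,250),10)
go(tw(104,-110,75),10)
E
```

```text
(70, 190) [488. 585. 168.]
(60, 300) [235. 588. 167.]
(100, 250) [348. 505. 159.]
(110, 300) [236. 519.  51.]
(228, 80) [789. 224. 114.]
(150, 100) [792. 461.   8.]
(295, 80) [814.  50.  62.]
(292, 267) [317.  66.  -1.]
(365, 263) [ 321. -117.   32.]
(432, 237) [ 388. -305.    5.]
(485, 255) [ 337. -449.    0.]
t 0.3 p [156.8 604.7 187.1] F [ 0.5 -0.2 -0.2] w 87.2 q [ 1.14  0.53  1.43  0.    1.18 -0.18]
[[-0.968, 0.251, -0.0], [0.251, 0.968, -0.001], [0.0, -0.001, -1.0]]
target [591.  122.7 250. ] world d [ 434.2 -482.    62.9] tool d [-541.3 -357.6  -62.7] az 1.142
tilt fix ax,ay [-0.0007 -0.0001]
t 0.3 p [156.8 604.7 187.1] F [ 0.5 -0.2 -0.2] w 87.2 q [ 1.14  0.53  1.43  0.    1.18 -0.18]
[[-0.968, 0.251, -0.0], [0.251, 0.968, -0.001], [0.0, -0.001, -1.0]]
target [591.  122.7  75. ] world d [ 434.2 -482.  -112.1] tool d [-541.4 -357.4  112.3] az 1.142
tilt fix ax,ay [-0.0007 -0.0001]
```

```bash
python3 -m inch '[{"dz":-25},{"dz":-40},{"dx":-15,"dy":-10,"dz":-15},{"dx":-30,"dy":-20},{"dx":-34,"dy":-22},{"dx":-34,"dy":-22},{"dx":-34,"dy":-22},{"dx":-34,"dy":-22}]'
python3 -m inch '[{"dx":-34,"dy":-22},{"dx":-34,"dy":-22},{"dx":-34,"dy":-22},{"dx":-34,"dy":-22},{"dx":-34,"dy":-22},{"dx":-34,"dy":-22},{"dx":-34,"dy":-22},{"dx":-34,"dy":-22}]'
python3 -m inch '[{"az":0.143},{"az":0.143},{"az":0.143},{"az":0.143},{"az":0.143},{"az":0.143},{"az":0.143},{"az":0.141}]'
python3 -c "
from h import *
go(tw(104,-110,75),10)"
```

```text
t 0.3 p [156.8 604.7 187.1] F [ 0.5 -0.2 -0.2] w 87.2 q [ 1.14  0.53  1.43  0.    1.18 -0.18]
[[-0.968, 0.251, -0.0], [0.251, 0.968, -0.001], [0.0, -0.001, -1.0]]
target [591.  122.7  75. ] world d [ 434.2 -482.  -112.1] tool d [-541.4 -357.4  112.3] az 1.142
tilt fix ax,ay [-0.0007 -0.0001]invalid input
invalid input
invalid input
```

```bash
python3 -m inch '[{"ax":0,"ay":0,"az":0,"dx":0,"dy":0,"dz":-25,"gripper":100},{"ax":0,"ay":0,"az":0,"dx":0,"dy":0,"dz":-40,"gripper":100}]'
```

```text
time: 0.5
position: [0.156, 0.6027, 0.2498]
tool_rot: [0.127, 0.992, -0.004, -0.001]
ft_force: [-0.6, 1.2, 0.1]
grip_width: 0.0873
```

```bash
python3 -m inch '[{"ax":0,"ay":0,"az":0,"dx":-15,"dy":-10,"dz":-15,"gripper":70},{"ax":0,"ay":0,"az":0,"dx":-34,"dy":-22,"dz":0,"gripper":70},{"ax":0,"ay":0,"az":0,"dx":-34,"dy":-22,"dz":0,"gripper":70},{"ax":0,"ay":0,"az":0,"dx":-34,"dy":-22,"dz":0,"gripper":70},{"ax":0,"ay":0,"az":0,"dx":-34,"dy":-22,"dz":0,"gripper":70},{"ax":0,"ay":0,"az":0,"dx":-34,"dy":-22,"dz":0,"gripper":70},{"ax":0,"ay":0,"az":0,"dx":-34,"dy":-22,"dz":0,"gripper":70},{"ax":0,"ay":0,"az":0,"dx":-34,"dy":-22,"dz":0,"gripper":70}]'
python3 -m inch '[{"ax":0,"ay":0,"az":0,"dx":-34,"dy":-22,"dz":0,"gripper":70},{"ax":0,"ay":0,"az":0,"dx":-34,"dy":-22,"dz":0,"gripper":70},{"ax":0,"ay":0,"az":0,"dx":-34,"dy":-22,"dz":0,"gripper":70},{"ax":0,"ay":0,"az":0,"dx":-34,"dy":-22,"dz":0,"gripper":70},{"ax":0,"ay":0,"az":0,"dx":-34,"dy":-22,"dz":0,"gripper":70},{"ax":0,"ay":0,"az":0,"dx":-34,"dy":-22,"dz":0,"gripper":70},{"ax":0,"ay":0,"az":0,"dx":-34,"dy":-22,"dz":0,"gripper":70},{"ax":0,"ay":0,"az":0,"dx":-25,"dy":-20,"dz":0,"gripper":70}]'
python3 -m inch '[{"ax":0,"ay":0,"az":0.143,"dx":0,"dy":0,"dz":0,"gripper":70},{"ax":0,"ay":0,"az":0.143,"dx":0,"dy":0,"dz":0,"gripper":70},{"ax":0,"ay":0,"az":0.143,"dx":0,"dy":0,"dz":0,"gripper":70},{"ax":0,"ay":0,"az":0.143,"dx":0,"dy":0,"dz":0,"gripper":70},{"ax":0,"ay":0,"az":0.143,"dx":0,"dy":0,"dz":0,"gripper":70},{"ax":0,"ay":0,"az":0.143,"dx":0,"dy":0,"dz":0,"gripper":70},{"ax":0,"ay":0,"az":0.143,"dx":0,"dy":0,"dz":0,"gripper":70},{"ax":0,"ay":0,"az":0.141,"dx":0,"dy":0,"dz":0,"gripper":70}]'
python3 -c "
from h import *
go(tw(104,-110,75),10)"
```

```text
time: 1.3
position: [0.3614, 0.3802, 0.2671]
tool_rot: [0.127, 0.992, -0.0, -0.0]
ft_force: [0.8, -0.0, -0.2]
grip_width: 0.0607
time: 2.1
position: [0.5726, 0.1452, 0.2669]
tool_rot: [0.127, 0.992, -0.0, -0.0]
ft_force: [0.5, 0.4, -0.3]
grip_width: 0.0609
time: 2.9
position: [0.5707, 0.1471, 0.2668]
tool_rot: [0.645, 0.764, -0.001, -0.0]
ft_force: [-0.8, -0.2, 0.4]
grip_width: 0.0614
t 2.9 p [570.7 147.1 266.8] F [-0.8 -0.2  0.4] w 61.4 q [ 0.06  0.4   1.42 -0.    1.32 -0.11]
[[-0.168, 0.986, -0.001], [0.986, 0.168, -0.001], [-0.0, -0.001, -1.0]]
target [591.  122.7  75. ] world d [  20.3  -24.4 -191.8] tool d [-27.4  16.2 191.8] az -0.006
tilt fix ax,ay [-0.0014  0.0004]
```

```bash
python3 -m inch '[{"ax":0,"ay":0,"az":0,"dx":-14,"dy":8,"dz":20,"gripper":70},{"ax":0,"ay":0,"az":0,"dx":-13,"dy":8,"dz":30,"gripper":70},{"ax":0,"ay":0,"az":0,"dx":0,"dy":0,"dz":30,"gripper":70},{"ax":0,"ay":0,"az":0,"dx":0,"dy":0,"dz":20,"gripper":70},{"ax":0,"ay":0,"az":0,"dx":0,"dy":0,"dz":0,"gripper":70}]'
python3 - <<'E'
from h import *
t=grab("top");s=grab("side"); crop(t,200,90,330,230,4,"t2.png"); crop(s,230,100,380,240,4,"s2.png")
go(tw(104,-110,75),10)
E
```

```text
time: 3.4
position: [0.5885, 0.1232, 0.1638]
tool_rot: [0.643, 0.766, -0.003, -0.003]
ft_force: [-0.7, 0.2, -0.1]
grip_width: 0.0611
t 3.5 p [591.7 123.8 167.4] F [ 1.1 -0.8  0. ] w 61.2 q [ 0.02  0.52  1.51 -0.    1.11 -0.15]
[[-0.174, 0.985, -0.001], [0.985, 0.174, -0.0], [-0.0, -0.001, -1.0]]
target [591.  122.7  75. ] world d [ -0.6  -1.1 -92.4] tool d [-0.9 -0.7 92.4] az 0.0
tilt fix ax,ay [-0.0009  0.0001]
```

View pics/t2.png

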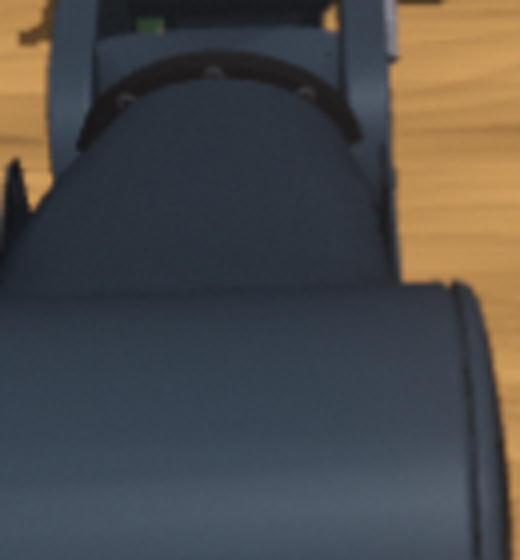

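View pics/s2.png

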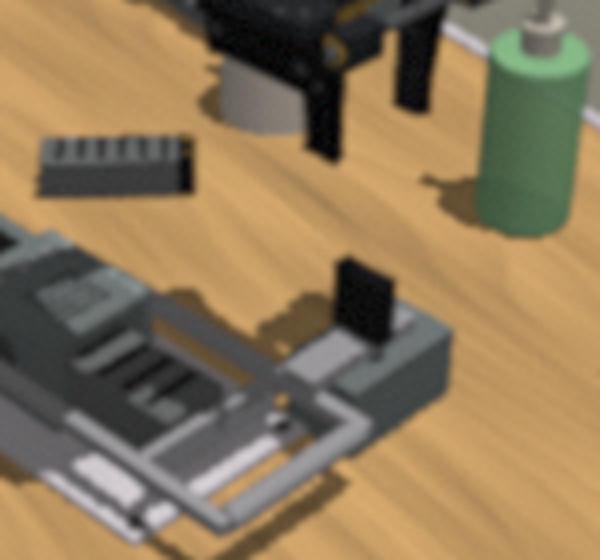

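The side view shows both fingers above the tab, tips at (325,155) and (413,105) in the crop, with the tab at (365,300). The arm hides the top view. I'll lower and grip.

```bash
python3 -m inch '[{"ax":0,"ay":0,"az":0,"dx":-1,"dy":-1,"dz":25,"gripper":70},{"ax":0,"ay":0,"az":0,"dx":0,"dy":0,"dz":30,"gripper":70},{"ax":0,"ay":0,"az":0,"dx":0,"dy":0,"dz":22,"gripper":70},{"ax":0,"ay":0,"az":0,"dx":0,"dy":0,"dz":14,"gripper":70},{"ax":0,"ay":0,"az":0,"dx":0,"dy":0,"dz":0,"gripper":30},{"ax":0,"ay":0,"az":0,"dx":0,"dy":0,"dz":0,"gripper":0},{"ax":0,"ay":0,"az":0,"dx":0,"dy":0,"dz":0,"gripper":0},{"ax":0,"ay":0,"az":0,"dx":0,"dy":0,"dz":0,"gripper":0}]' 20
python3 - <<'E'
from h import *
pose(); s=grab("side"); crop(s,230,100,380,240,4,"s3.png")
E
```

```text
time: 4.3
position: [0.5923, 0.1233, 0.0779]
tool_rot: [0.643, 0.766, 0.001, 0.001]
ft_force: [0.4, 0.2, 0.4]
grip_width: 0.037
t 4.3 p [592.3 123.3  77.9] F [0.4 0.2 0.4] w 37.0 q [ 0.02  0.64  1.58 -0.    0.92 -0.15]
[[-0.174, 0.985, 0.003], [0.985, 0.174, 0.0], [-0.0, 0.003, -1.0]]
```

View pics/s3.png

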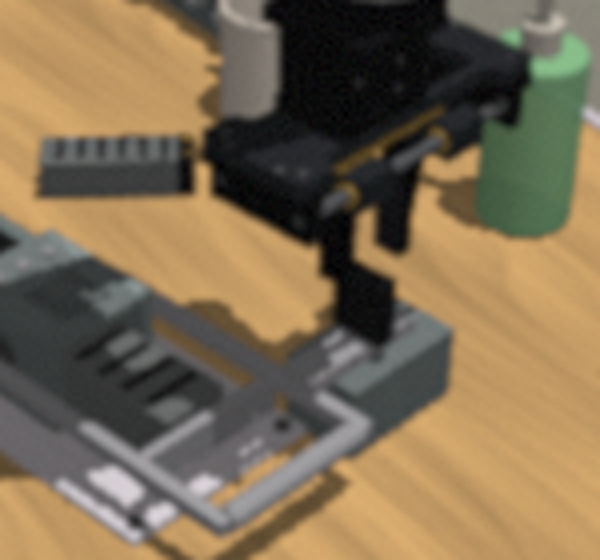

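Still closing; wait, then draw about 37 mm along tool +y.

```bash
python3 -m inch '[{"ax":0,"ay":0,"az":0,"dx":0,"dy":0,"dz":0,"gripper":0},{"ax":0,"ay":0,"az":0,"dx":0,"dy":0,"dz":0,"gripper":0},{"ax":0,"ay":0,"az":0,"dx":0,"dy":0,"dz":0,"gripper":0},{"ax":0,"ay":0,"az":0,"dx":0,"dy":0,"dz":0,"gripper":0}]' 20; python3 -c "
from h import *
pose()"
```

```text
time: 4.75
position: [0.5911, 0.1233, 0.0764]
tool_rot: [0.643, 0.766, 0.0, -0.0]
ft_force: [0.4, -1.0, -0.4]
grip_width: 0.0038
t 4.75 p [591.1 123.3  76.4] F [ 0.4 -1.  -0.4] w 3.8 q [ 0.02  0.64  1.58  0.    0.92 -0.15]
[[-0.174, 0.985, -0.0], [0.985, 0.174, 0.0], [0.0, -0.0, -1.0]]
```

```bash
python3 - <<'E'
from h import *
s=grab("side"); crop(s,260,120,360,220,6,"s4.png"); C=cloud(s)
o,M=pose()
print(proj(s,[o["position"],o["position"]+[0,0,.1]]), proj(s,[tw(104,-110,107),tw(104,-110,62),tw(104,-130,107),tw(104,-90,107)]))
E
```

```text
t 4.8 p [591.1 123.3  76.4] F [-0.  -0.5  0.3] w 2.0 q [ 0.02  0.64  1.58  0.    0.92 -0.15]
[[-0.174, 0.985, -0.0], [0.985, 0.174, 0.0], [0.0, -0.0, -1.0]]
[[320.12719524 177.85732975]
 [321.98908029 141.27794   ]] [[320.78567822 167.25405297]
 [319.97872458 182.92671654]
 [327.37680854 170.87644019]
 [314.32370546 163.70525349]]
```

View pics/s4.png

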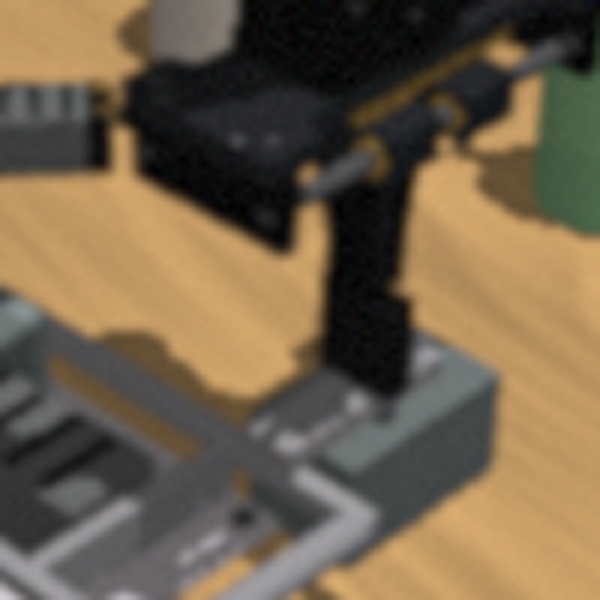

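```bash
python3 - <<'E'
from h import *
s=grab("side"); C=cloud(s)
im=s["img"][120:200,280:360,::-1].astype(float)
im=np.clip((im/255)**0.4*255,0,255).astype(np.uint8)
cv2.imwrite("pics/s5.png",cv2.resize(im,None,fx=7,fy=7,interpolation=2))
for v in range(150,190,4):
    print(v,[tuple(np.round(C[v,u]*1000).astype(int)) for u in range(312,334,3)])
pose()
E
```

```text
150 [(np.int64(532), np.int64(84), np.int64(197)), (np.int64(539), np.int64(82), np.int64(196)), (np.int64(574), np.int64(115), np.int64(165)), (np.int64(579), np.int64(111), np.int64(165)), (np.int64(565), np.int64(84), np.int64(185)), (np.int64(600), np.int64(115), np.int64(155)), (np.int64(762), np.int64(291), np.int64(-1)), (np.int64(770), np.int64(287), np.int64(-2))]
154 [(np.int64(709), np.int64(305), np.int64(-2)), (np.int64(575), np.int64(126), np.int64(148)), (np.int64(577), np.int64(117), np.int64(152)), (np.int64(580), np.int64(111), np.int64(154)), (np.int64(592), np.int64(116), np.int64(147)), (np.int64(598), np.int64(112), np.int64(147)), (np.int64(748), np.int64(274), np.int64(0)), (np.int64(755), np.int64(269), np.int64(0))]
158 [(np.int64(697), np.int64(289), np.int64(-2)), (np.int64(578), np.int64(129), np.int64(134)), (np.int64(579), np.int64(120), np.int64(139)), (np.int64(579), np.int64(109), np.int64(145)), (np.int64(593), np.int64(116), np.int64(136)), (np.int64(601), np.int64(115), np.int64(133)), (np.int64(739), np.int64(262), np.int64(-3)), (np.int64(746), 
[... 2108 characters left out ...]
, np.int64(107), np.int64(75)), (np.int64(597), np.int64(105), np.int64(73)), (np.int64(618), np.int64(118), np.int64(56)), (np.int64(629), np.int64(119), np.int64(50))]
186 [(np.int64(570), np.int64(126), np.int64(60)), (np.int64(575), np.int64(121), np.int64(61)), (np.int64(580), np.int64(117), np.int64(61)), (np.int64(587), np.int64(114), np.int64(60)), (np.int64(589), np.int64(105), np.int64(65)), (np.int64(606), np.int64(114), np.int64(52)), (np.int64(611), np.int64(109), np.int64(52)), (np.int64(622), np.int64(111), np.int64(47))]
t 4.85 p [591.1 123.3  76.4] F [-0.7 -0.4  0.3] w 1.1 q [ 0.02  0.64  1.58  0.    0.92 -0.15]
[[-0.174, 0.985, -0.0], [0.985, 0.174, 0.0], [0.0, -0.0, -1.0]]
```

View pics/s5.png

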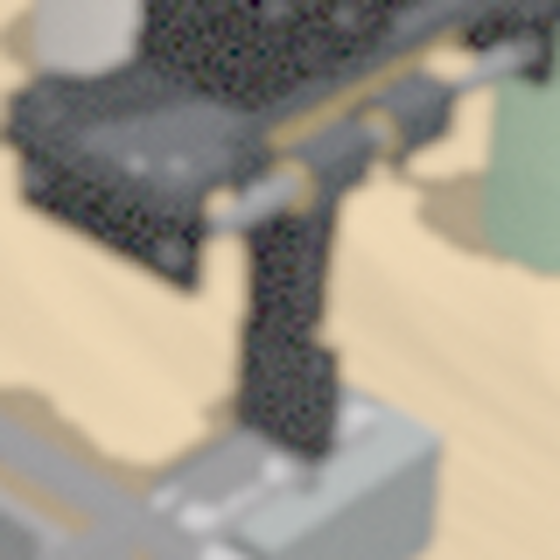

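```bash
python3 - <<'E'
from h import *
s=grab("side")
for z in(167,):
  print(proj(s,[tw(104-37,-110,z),tw(104+37,-110,z),tw(104-45,-110,z),tw(104+45,-110,z)]))
print("s3",proj(s,[tw(104-25,-110,77),tw(104-25,-110,107),tw(104+25,-110,77),tw(104+25,-110,107)]))
pose()
E
```

```text
[[310.51985981 151.6245261 ]
 [332.8623146  138.72411719]
 [307.99319184 153.08492293]
 [335.17087939 137.3925428 ]]
s3 [[312.96878714 182.41033504]
 [313.38890034 171.81437761]
 [327.33327422 173.29293619]
 [327.98992686 162.81357782]]
t 4.9 p [591.1 123.3  76.4] F [ 0.2 -0.2  1.1] w 0.8 q [ 0.02  0.64  1.58  0.    0.92 -0.15]
[[-0.174, 0.985, -0.0], [0.985, 0.174, 0.0], [0.0, -0.0, -1.0]]
```

The grip missed. By ray geometry the finger tips seem about 35 mm higher than the reported TCP. I'll open the fingers and measure that offset.

```bash
python3 -m inch '[{"ax":0,"ay":0,"az":0,"dx":0,"dy":0,"dz":-30,"gripper":70},{"ax":0,"ay":0,"az":0,"dx":0,"dy":0,"dz":-30,"gripper":70},{"ax":0,"ay":0,"az":0,"dx":0,"dy":0,"dz":0,"gripper":70},{"ax":0,"ay":0,"az":0,"dx":0,"dy":0,"dz":0,"gripper":70},{"ax":0,"ay":0,"az":0,"dx":0,"dy":0,"dz":0,"gripper":70},{"ax":0,"ay":0,"az":0,"dx":0,"dy":0,"dz":0,"gripper":70}]' 20
python3 - <<'E'
from h import *
s=grab("side"); C=cloud(s); o,M=pose(); p=o["position"]
print("pred TCP px",proj(s,[p]))
im=s["img"][100:200,280:360,::-1].astype(float)
im=np.clip((im/255)**0.4*255,0,255).astype(np.uint8)
cv2.imwrite("pics/s6.png",cv2.resize(im,None,fx=6,fy=6,interpolation=2))
# points near tool in tool frame
Q=(C.reshape(-1,3)-p)@M*1000
k=(abs(Q[:,0])<14)&(abs(Q[:,1])<62)&(Q[:,2]<30)&(Q[:,2]>-80)&(C.reshape(-1,3)[:,2]>.11)
Q=Q[k]
for lo,hi in[(-62,-15),(15,62)]:
    q=Q[(Q[:,1]>lo)&(Q[:,1]<hi)]; print(lo,len(q),"x",np.percentile(q[:,0],[2,50,98]).round(),"y",np.percentile(q[:,1],[2,50,98]).round(),"z",np.percentile(q[:,2],[2,50,98,100]).round(1))
E
```

```text
time: 5.5
position: [0.59, 0.1232, 0.1351]
tool_rot: [0.643, 0.766, -0.001, -0.001]
ft_force: [-0.8, 0.2, -0.1]
grip_width: 0.0409
t 5.55 p [590.2 123.2 135.1] F [-0.9 -0.4 -0.6] w 44.5 q [ 0.02  0.56  1.54 -0.    1.04 -0.15]
[[-0.174, 0.985, -0.003], [0.985, 0.174, -0.0], [0.0, -0.003, -1.0]]
pred TCP px [[320.87777405 157.06042622]]
-62 162 x [-11.  -6.  11.] y [-37. -31. -22.] z [-78.5 -55.5 -34.9 -33.9]
15 173 x [-11.  -5.  11.] y [17. 20. 30.] z [-78.6 -56.6 -34.3 -33.6]
```

View pics/s6.png

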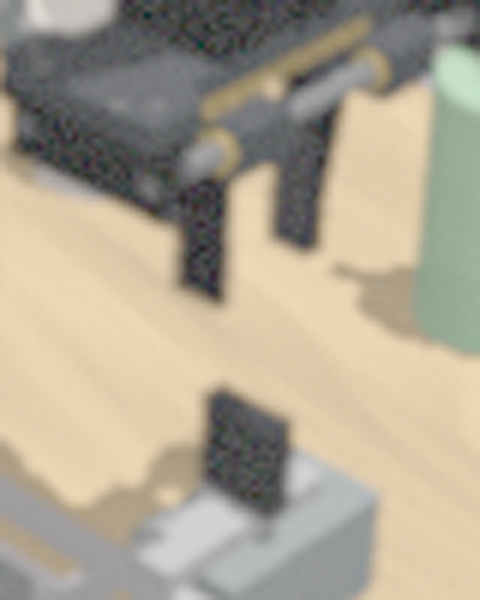

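The side view shows the tips, at (200,295) and (300,245) in the crop, well above the tab. Both depth sets end at tool z = -34 mm, so the real finger tips lie 34 mm behind the reported TCP. I'll work with the measured tips from here on.

```bash
sed -i 's/d=(np.asarray(target)-o\["position"\])\*1000/d=(np.asarray(target)-(o["position"]+M@[0,0,-.034]))*1000/' h.py; python3 -c "
from h import *
go(tw(104,-110,72),10)"
```

```text
t 5.55 p [590.2 123.2 135.1] F [-0.9 -0.4 -0.6] w 44.5 q [ 0.02  0.56  1.54 -0.    1.04 -0.15]
[[-0.174, 0.985, -0.003], [0.985, 0.174, -0.0], [0.0, -0.003, -1.0]]
target [591.  122.7  72. ] world d [  0.8  -0.5 -97.1] tool d [-0.6  0.9 97.1] az 0.0
tilt fix ax,ay [-0.0027 -0.0004]
```

```bash
python3 -m inch '[{"ax":0,"ay":0,"az":0,"dx":0,"dy":0,"dz":15,"gripper":70},{"ax":0,"ay":0,"az":0,"dx":0,"dy":0,"dz":20,"gripper":70},{"ax":0,"ay":0,"az":0,"dx":0,"dy":0,"dz":25,"gripper":70},{"ax":0,"ay":0,"az":0,"dx":0,"dy":0,"dz":22,"gripper":70},{"ax":0,"ay":0,"az":0,"dx":0,"dy":0,"dz":14,"gripper":70},{"ax":0,"ay":0,"az":0,"dx":0,"dy":0,"dz":0,"gripper":30},{"ax":0,"ay":0,"az":0,"dx":0,"dy":0,"dz":0,"gripper":0},{"ax":0,"ay":0,"az":0,"dx":0,"dy":0,"dz":0,"gripper":0}]' 20
python3 -m inch '[{"ax":0,"ay":0,"az":0,"dx":0,"dy":0,"dz":0,"gripper":0},{"ax":0,"ay":0,"az":0,"dx":0,"dy":0,"dz":0,"gripper":0},{"ax":0,"ay":0,"az":0,"dx":0,"dy":0,"dz":0,"gripper":0},{"ax":0,"ay":0,"az":0,"dx":0,"dy":0,"dz":0,"gripper":0}]' 20
```

```text
time: 6.35
position: [0.5922, 0.1233, 0.0415]
tool_rot: [0.643, 0.766, 0.001, 0.001]
ft_force: [0.0, -0.3, -0.4]
grip_width: 0.0445
time: 6.75
position: [0.5927, 0.1235, 0.0411]
tool_rot: [0.643, 0.766, 0.001, 0.001]
ft_force: [2.0, 1.7, 0.2]
grip_width: 0.0139
```

```bash
python3 -m inch '[{"ax":0,"ay":0,"az":0,"dx":0,"dy":4,"dz":0,"gripper":0},{"ax":0,"ay":0,"az":0,"dx":0,"dy":8,"dz":0,"gripper":0},{"ax":0,"ay":0,"az":0,"dx":0,"dy":8,"dz":0,"gripper":0},{"ax":0,"ay":0,"az":0,"dx":0,"dy":8,"dz":0,"gripper":0},{"ax":0,"ay":0,"az":0,"dx":0,"dy":5,"dz":0,"gripper":0},{"ax":0,"ay":0,"az":0,"dx":0,"dy":0,"dz":0,"gripper":0},{"ax":0,"ay":0,"az":0,"dx":0,"dy":0,"dz":0,"gripper":0}]' 20
python3 - <<'E'
from h import *
go(tw(140,-110,72),10)
s=grab("side"); crop(s,230,100,380,240,4,"s7.png")
E
```

```text
time: 7.45
position: [0.6241, 0.129, 0.041]
tool_rot: [0.643, 0.766, 0.0, 0.0]
ft_force: [-0.5, -0.4, 4.0]
grip_width: 0.014
t 7.45 p [624.1 129.   41. ] F [-0.5 -0.4  4. ] w 14.0 q [ 0.03  0.73  1.51 -0.    0.9  -0.15]
[[-0.174, 0.985, 0.001], [0.985, 0.174, -0.0], [-0.0, 0.001, -1.0]]
target [626.5 129.   72. ] world d [ 2.4 -0.  -3. ] tool d [-0.5  2.4  3. ] az 0.0
tilt fix ax,ay [0.001  0.0002]
```

View pics/s7.png

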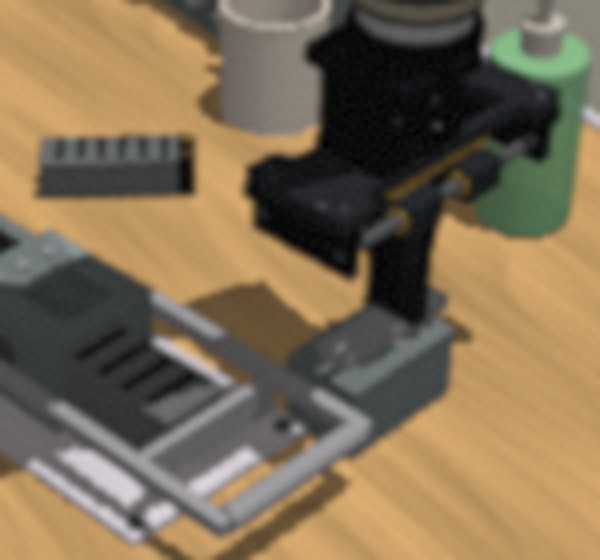

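```bash
python3 -m inch '[{"ax":0,"ay":0,"az":0,"dx":0,"dy":2,"dz":0,"gripper":0},{"ax":0,"ay":0,"az":0,"dx":0,"dy":1,"dz":0,"gripper":0},{"ax":0,"ay":0,"az":0,"dx":0,"dy":0,"dz":0,"gripper":0},{"ax":0,"ay":0,"az":0,"dx":0,"dy":0,"dz":0,"gripper":50},{"ax":0,"ay":0,"az":0,"dx":0,"dy":0,"dz":0,"gripper":50},{"ax":0,"ay":0,"az":0,"dx":0,"dy":0,"dz":0,"gripper":50},{"ax":0,"ay":0,"az":0,"dx":0,"dy":0,"dz":0,"gripper":50}]' 20
python3 -m inch '[{"ax":0,"ay":0,"az":0,"dx":0,"dy":0,"dz":-20,"gripper":50},{"ax":0,"ay":0,"az":0,"dx":0,"dy":0,"dz":-40,"gripper":50},{"ax":0,"ay":0,"az":0,"dx":0,"dy":0,"dz":-40,"gripper":50},{"ax":0,"ay":0,"az":0,"dx":0,"dy":0,"dz":-20,"gripper":50},{"ax":0,"ay":0,"az":0,"dx":0,"dy":0,"dz":0,"gripper":50}]'
python3 - <<'E'
from h import *
s=grab("side"); crop(s,230,100,380,240,4,"s8.png")
C=cloud(s); m=(C[...,2]>.07)&(C[...,2]<.1); P=C[m]; c,sn=np.cos(TY),np.sin(TY); d=(P-TO)*1000
X=d[:,0]*c+d[:,1]*sn; Y=-d[:,0]*sn+d[:,1]*c; k=(X>85)&(X<160)&(Y>-132)&(Y<-88); print(k.sum(),np.percentile(X[k],[3,50,97]).round(1),np.percentile(Y[k],[3,97]).round(1))
go(tw(0,-155,120),100)
E
```

```text
time: 8.2
position: [0.6264, 0.1296, 0.04]
tool_rot: [0.643, 0.766, -0.0, -0.0]
ft_force: [-0.5, -0.0, -0.3]
grip_width: 0.0379
time: 8.7
position: [0.6295, 0.1298, 0.1644]
tool_rot: [0.643, 0.766, 0.003, 0.003]
ft_force: [0.6, -0.4, -0.4]
grip_width: 0.0435
171 [128.7 131.1 141.1] [-129.1  -91.4]
t 8.75 p [627.7 129.6 161.9] F [ 0.6 -0.4 -1.4] w 43.4 q [ 0.03  0.58  1.42 -0.    1.14 -0.15]
[[-0.174, 0.985, 0.004], [0.985, 0.174, 0.0], [-0.001, 0.004, -1.0]]
target [496.4  60.4 120. ] world d [-131.1  -69.3  -75.9] tool d [ -45.3 -141.4   75.5] az -1.57
tilt fix ax,ay [0.0036 0.0005]
```

View pics/s8.png

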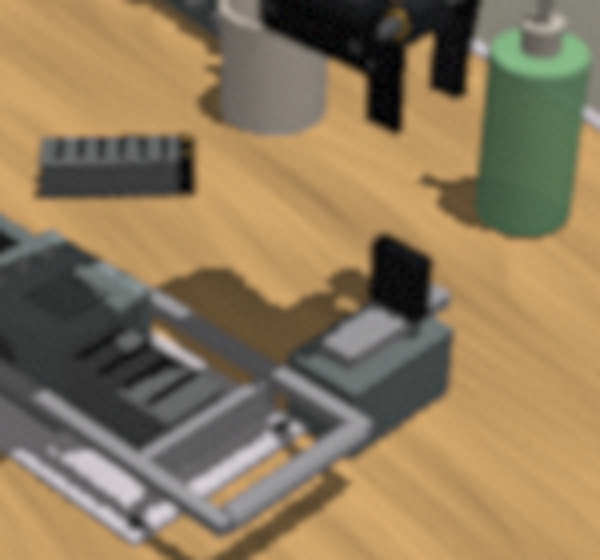

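The catch is drawn by about 38 mm: the tab in the crop is now at (400,280), the plate has withdrawn off the arm and the bail is still down. Next the bar.

```bash
python3 -m inch '[{"ax":0,"ay":0,"az":0,"dx":-6,"dy":-20,"dz":0,"gripper":60},{"ax":0,"ay":0,"az":0,"dx":-10,"dy":-31,"dz":0,"gripper":60},{"ax":0,"ay":0,"az":0,"dx":-10,"dy":-31,"dz":0,"gripper":60},{"ax":0,"ay":0,"az":0,"dx":-10,"dy":-31,"dz":0,"gripper":60},{"ax":0,"ay":0,"az":0,"dx":-9,"dy":-28,"dz":0,"gripper":60}]'
python3 -m inch '[{"ax":0,"ay":0,"az":-0.143,"dx":0,"dy":0,"dz":0,"gripper":60},{"ax":0,"ay":0,"az":-0.143,"dx":0,"dy":0,"dz":0,"gripper":60},{"ax":0,"ay":0,"az":-0.143,"dx":0,"dy":0,"dz":0,"gripper":60},{"ax":0,"ay":0,"az":-0.143,"dx":0,"dy":0,"dz":0,"gripper":60},{"ax":0,"ay":0,"az":-0.143,"dx":0,"dy":0,"dz":0,"gripper":60},{"ax":0,"ay":0,"az":-0.143,"dx":0,"dy":0,"dz":0,"gripper":60},{"ax":0,"ay":0,"az":-0.143,"dx":0,"dy":0,"dz":0,"gripper":60},{"ax":0,"ay":0,"az":-0.143,"dx":0,"dy":0,"dz":0,"gripper":60}]'
python3 -m inch '[{"ax":0,"ay":0,"az":-0.143,"dx":0,"dy":0,"dz":20,"gripper":60},{"ax":0,"ay":0,"az":-0.143,"dx":0,"dy":0,"dz":20,"gripper":60},{"ax":0,"ay":0,"az":-0.14,"dx":0,"dy":0,"dz":20,"gripper":60},{"ax":0,"ay":0,"az":0,"dx":0,"dy":0,"dz":10,"gripper":60},{"ax":0,"ay":0,"az":0,"dx":0,"dy":0,"dz":0,"gripper":60},{"ax":0,"ay":0,"az":0,"dx":0,"dy":0,"dz":0,"gripper":60}]'
python3 - <<'E'
from h import *
go(tw(0,-155,29),100)
s=grab("side"); crop(s,190,130,340,270,4,"s9.png")
E
```

```text
time: 9.25
position: [0.4923, 0.0603, 0.1585]
tool_rot: [0.643, 0.766, -0.001, -0.002]
ft_force: [0.3, -0.1, -0.6]
grip_width: 0.0521
time: 10.05
position: [0.494, 0.0608, 0.1586]
tool_rot: [0.123, 0.992, -0.0, -0.002]
ft_force: [-0.1, -0.3, 0.8]
grip_width: 0.0522
time: 10.65
position: [0.4954, 0.0607, 0.0901]
tool_rot: [-0.086, 0.996, 0.0, -0.001]
ft_force: [1.2, -0.5, 0.3]
grip_width: 0.0526
t 10.65 p [495.4  60.7  90.1] F [ 1.2 -0.5  0.3] w 52.6 q [-0.1   0.51  1.84  0.    0.79 -1.85]
[[-0.985, -0.171, -0.001], [-0.171, 0.985, 0.0], [0.001, 0.0, -1.0]]
target [496.4  60.4  29. ] world d [  1.   -0.4 -95.1] tool d [-1.  -0.6 95.1] az -0.002
tilt fix ax,ay [ 0.0003 -0.001 ]
```

View pics/s9.png

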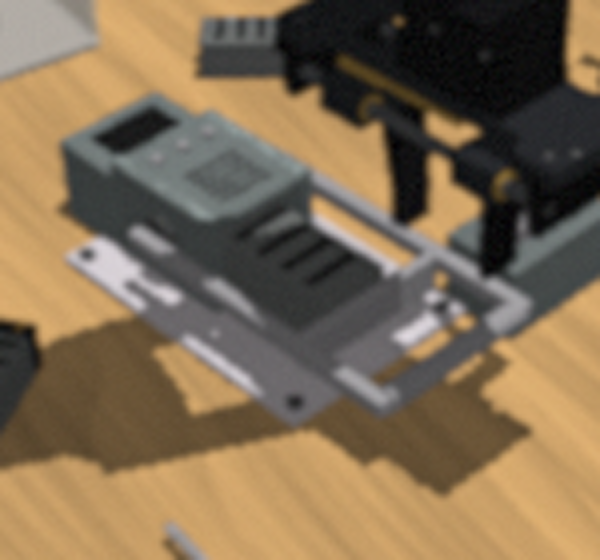

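```bash
python3 -m inch '[{"ax":0,"ay":0,"az":0,"dx":-1,"dy":-1,"dz":20,"gripper":60},{"ax":0,"ay":0,"az":0,"dx":0,"dy":0,"dz":30,"gripper":60},{"ax":0,"ay":0,"az":0,"dx":0,"dy":0,"dz":28,"gripper":60},{"ax":0,"ay":0,"az":0,"dx":0,"dy":0,"dz":18,"gripper":60},{"ax":0,"ay":0,"az":0,"dx":0,"dy":0,"dz":0,"gripper":30},{"ax":0,"ay":0,"az":0,"dx":0,"dy":0,"dz":0,"gripper":0},{"ax":0,"ay":0,"az":0,"dx":0,"dy":0,"dz":0,"gripper":0},{"ax":0,"ay":0,"az":0,"dx":0,"dy":0,"dz":0,"gripper":0}]' 12
python3 -m inch '[{"ax":0,"ay":0,"az":0,"dx":0,"dy":0,"dz":0,"gripper":0},{"ax":0,"ay":0,"az":0,"dx":0,"dy":0,"dz":0,"gripper":0},{"ax":0,"ay":0,"az":0,"dx":0,"dy":0,"dz":0,"gripper":0}]' 12
python3 - <<'E'
from h import *
pose()
# arc: tester y,z of bar
prev=None
for a in np.arange(0,2.25,.1):
    b=np.array([45-200*np.cos(a),45+200*np.sin(a)])
    if prev is not None: print(round(a,1),"dy",round(b[0]-prev[0],1),"dz",round(-(b[1]-prev[1]),1), b.round())
    prev=b
E
```

```text
time: 11.5
position: [0.4978, 0.0598, -0.0043]
tool_rot: [-0.087, 0.996, -0.0, 0.001]
ft_force: [0.3, -0.9, 0.2]
grip_width: 0.0277
time: 11.8
position: [0.497, 0.0616, -0.0047]
tool_rot: [-0.086, 0.996, 0.001, 0.001]
ft_force: [-0.9, 8.4, 4.0]
grip_width: 0.0161
t 11.8 p [497.   61.6  -4.7] F [-0.9  8.4  4. ] w 16.1 q [-0.1   0.69  1.89  0.    0.56 -1.85]
[[-0.985, -0.171, 0.001], [-0.171, 0.985, 0.002], [-0.002, 0.002, -1.0]]
0.1 dy 1.0 dz -20.0 [-154.   65.]
0.2 dy 3.0 dz -19.8 [-151.   85.]
0.3 dy 4.9 dz -19.4 [-146.  104.]
0.4 dy 6.9 dz -18.8 [-139.  123.]
0.5 dy 8.7 dz -18.0 [-131.  141.]
0.6 dy 10.4 dz -17.0 [-120.  158.]
0.7 dy 12.1 dz -15.9 [-108.  174.]
0.8 dy 13.6 dz -14.6 [-94. 188.]
0.9 dy 15.0 dz -13.2 [-79. 202.]
1.0 dy 16.3 dz -11.6 [-63. 213.]
1.1 dy 17.3 dz -9.9 [-46. 223.]
1.2 dy 18.2 dz -8.2 [-27. 231.]
1.3 dy 19.0 dz -6.3 [ -8. 238.]
1.4 dy 19.5 dz -4.4 [ 11. 242.]
1.5 dy 19.8 dz -2.4 [ 31. 244.]
1.6 dy 20.0 dz -0.4 [ 51. 245.]
1.7 dy 19.9 dz 1.6 [ 71. 243.]
1.8 dy 19.7 dz 3.6 [ 90. 240.]
1.9 dy 19.2 dz 5.5 [110. 234.]
2.0 dy 18.6 dz 7.4 [128. 227.]
2.1 dy 17.7 dz 9.2 [146. 218.]
2.2 dy 16.7 dz 10.9 [163. 207.]
```

```bash
python3 -m inch '[{"ax":0,"ay":0,"az":0,"dx":0,"dy":0,"dz":-5,"gripper":0},{"ax":0,"ay":0,"az":0,"dx":0,"dy":1,"dz":-15,"gripper":0},{"ax":0,"ay":0,"az":0,"dx":0,"dy":3,"dz":-19.8,"gripper":0},{"ax":0,"ay":0,"az":0,"dx":0,"dy":5,"dz":-19.4,"gripper":0},{"ax":0,"ay":0,"az":0,"dx":0,"dy":7,"dz":-18.8,"gripper":0}]' 12
python3 -c "
from h import *
go(tw(0,-139,104),100)"
```

```text
time: 12.3
position: [0.4939, 0.077, 0.073]
tool_rot: [-0.086, 0.996, 0.001, 0.0]
ft_force: [1.9, 5.9, -6.3]
grip_width: 0.0156
t 12.3 p [493.9  77.   73. ] F [ 1.9  5.9 -6.3] w 15.6 q [-0.07  0.54  1.85  0.    0.75 -1.82]
[[-0.985, -0.172, 0.0], [-0.172, 0.985, 0.002], [-0.001, 0.002, -1.0]]
target [493.6  76.1 104. ] world d [-0.3 -0.8 -3. ] tool d [ 0.4 -0.7  3. ] az -0.002
tilt fix ax,ay [0.0017 0.0008]
```

```bash
python3 -m inch '[{"ax":0,"ay":0,"az":0,"dx":0,"dy":8.7,"dz":-18,"gripper":0},{"ax":0,"ay":0,"az":0,"dx":0,"dy":10.4,"dz":-17,"gripper":0},{"ax":0,"ay":0,"az":0,"dx":0,"dy":12.1,"dz":-15.9,"gripper":0},{"ax":0,"ay":0,"az":0,"dx":0,"dy":13.6,"dz":-14.6,"gripper":0},{"ax":0,"ay":0,"az":0,"dx":0,"dy":15,"dz":-13.2,"gripper":0},{"ax":0,"ay":0,"az":0,"dx":0,"dy":16.3,"dz":-11.6,"gripper":0},{"ax":0,"ay":0,"az":0,"dx":0,"dy":17.3,"dz":-9.9,"gripper":0},{"ax":0,"ay":0,"az":0,"dx":0,"dy":18.2,"dz":-8.2,"gripper":0}]' 12
python3 -c "
from h import *
go(tw(0,-27,212),100)"
```

```text
time: 13.1
position: [0.4757, 0.1842, 0.183]
tool_rot: [-0.087, 0.996, -0.002, 0.002]
ft_force: [1.6, -4.9, 3.2]
grip_width: 0.0156
t 13.1 p [475.7 184.2 183. ] F [ 1.6 -4.9  3.2] w 15.6 q [ 0.15  0.38  1.72 -0.    1.04 -1.59]
[[-0.985, -0.174, 0.004], [-0.174, 0.985, -0.004], [-0.003, -0.004, -1.0]]
target [474.2 186.4 212. ] world d [-1.4  2.1 -5. ] tool d [1.  2.4 5. ] az 0.0
tilt fix ax,ay [-0.0042  0.0031]
```

```bash
python3 -m inch '[{"ax":0,"ay":0,"az":0,"dx":0,"dy":19,"dz":-5.5,"gripper":0},{"ax":0,"ay":0,"az":0,"dx":0,"dy":19.5,"dz":-3.6,"gripper":0},{"ax":0,"ay":0,"az":0,"dx":0,"dy":19.8,"dz":-1.6,"gripper":0},{"ax":0,"ay":0,"az":0,"dx":0,"dy":20,"dz":0,"gripper":0},{"ax":0,"ay":0,"az":0,"dx":0,"dy":19.9,"dz":1.6,"gripper":0},{"ax":0,"ay":0,"az":0,"dx":0,"dy":19.7,"dz":3.6,"gripper":0},{"ax":0,"ay":0,"az":0,"dx":0,"dy":19.2,"dz":5.5,"gripper":0},{"ax":0,"ay":0,"az":0,"dx":0,"dy":18.6,"dz":7.4,"gripper":0}]' 12
python3 - <<'E'
from h import *
go(tw(0,128,208),100)
s=grab("side"); crop(s,160,60,340,240,3.3,"s10.png")
E
```

```text
time: 13.9
position: [0.4485, 0.3398, 0.1744]
tool_rot: [-0.087, 0.996, 0.0, 0.002]
ft_force: [2.6, 0.9, -0.8]
grip_width: 0.0156
t 13.9 p [448.5 339.8 174.4] F [ 2.6  0.9 -0.8] w 15.6 q [ 0.45  0.46  1.61 -0.    1.07 -1.29]
[[-0.985, -0.174, 0.003], [-0.174, 0.985, 0.001], [-0.004, 0.0, -1.0]]
target [447.3 339.1 208. ] world d [-1.1 -0.7 -0.4] tool d [ 1.2 -0.5  0.4] az 0.0
tilt fix ax,ay [0.0001 0.0035]
```

View pics/s10.png

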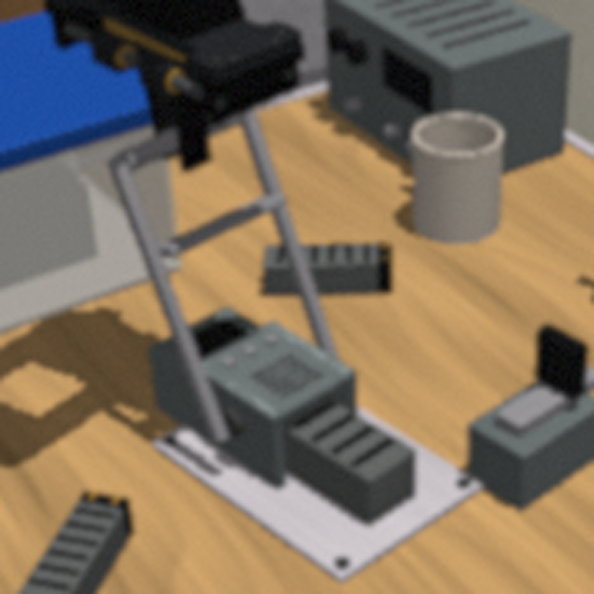

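The bail is at about 2.0 rad, with the bar gripped at (180,140) in the crop. I'll carry it on to the stop and let go upwards.

```bash
python3 -m inch '[{"ax":0,"ay":0,"az":0,"dx":0,"dy":17.7,"dz":9.2,"gripper":0},{"ax":0,"ay":0,"az":0,"dx":0,"dy":14,"dz":9,"gripper":0},{"ax":0,"ay":0,"az":0,"dx":0,"dy":0,"dz":0,"gripper":0},{"ax":0,"ay":0,"az":0,"dx":0,"dy":0,"dz":0,"gripper":60},{"ax":0,"ay":0,"az":0,"dx":0,"dy":0,"dz":0,"gripper":60},{"ax":0,"ay":0,"az":0,"dx":0,"dy":0,"dz":0,"gripper":60},{"ax":0,"ay":0,"az":0,"dx":0,"dy":0,"dz":0,"gripper":60}]' 12
python3 -m inch '[{"ax":0,"ay":0,"az":0,"dx":0,"dy":0,"dz":-15,"gripper":60},{"ax":0,"ay":0,"az":0,"dx":0,"dy":0,"dz":-30,"gripper":60},{"ax":0,"ay":0,"az":0,"dx":0,"dy":0,"dz":-30,"gripper":60},{"ax":0,"ay":0,"az":0,"dx":0,"dy":0,"dz":0,"gripper":60}]'
python3 - <<'E'
from h import *
go(tw(0,-48,120),10)
s=grab("side"); crop(s,160,60,340,240,3.3,"s11.png"); C=cloud(s)
# bail bar points
d=(C.reshape(-1,3)-TO)*1000; c,sn=np.cos(TY),np.sin(TY)
X=d[:,0]*c+d[:,1]*sn; Y=-d[:,0]*sn+d[:,1]*c; Z=d[:,2]
k=(abs(X)<50)&(Y>100)&(Y<190)&(Z>185)&(Z<225); print(k.sum(),Y[k].mean(),Z[k].mean(),"ang",np.pi-np.arctan2(Z[k].mean()-45,Y[k].mean()-45))
k=(abs(X)<40)&(Z>43)&(Z<56)&(Y>-95)&(Y<-8)
P=np.c_[X[k],Y[k]].astype(np.float32); r=cv2.minAreaRect(P); print("pack top in tester",len(P),r,np.percentile(P,[1,99],axis=0).round(1).tolist())
E
```

```text
time: 14.65
position: [0.4418, 0.3693, 0.1552]
tool_rot: [-0.087, 0.996, -0.0, -0.001]
ft_force: [-0.7, 0.8, -0.5]
grip_width: 0.0395
time: 15.05
position: [0.4448, 0.3712, 0.2347]
tool_rot: [-0.087, 0.996, 0.002, 0.004]
ft_force: [1.2, 0.3, 1.1]
grip_width: 0.052
t 15.05 p [444.8 371.2 234.7] F [1.2 0.3 1.1] w 52.0 q [ 0.5   0.41  1.5  -0.    1.22 -1.24]
[[-0.985, -0.173, 0.008], [-0.173, 0.985, 0.004], [-0.008, 0.003, -1.0]]
target [477.8 165.7 120. ] world d [  33.3 -205.3 -148.7] tool d [   3.9 -208.4  148.1] az 1.57
tilt fix ax,ay [0.0027 0.0084]
260 158.4231196238679 207.83447469086173 ang 2.1792062686777323
pack top in tester 397 ((1.2050189971923828, -41.871463775634766), (49.546756744384766, 69.43242645263672), 2.4251725673675537) [[-23.3, -75.5], [24.6, -9.4]]
```

View pics/s11.png

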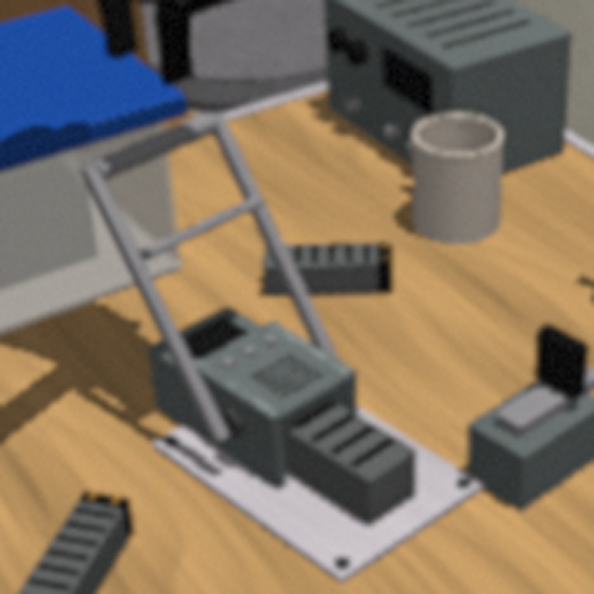

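The bail rests open at about 2.18 rad, and the pack tail is clear at (385,480) in the crop. Next I move over the tail.

```bash
python3 -m inch '[{"ax":0,"ay":0,"az":0,"dx":0,"dy":-15,"dz":0,"gripper":90},{"ax":0,"ay":0,"az":0,"dx":1,"dy":-32,"dz":0,"gripper":90},{"ax":0,"ay":0,"az":0,"dx":1,"dy":-34,"dz":0,"gripper":90},{"ax":0,"ay":0,"az":0,"dx":1,"dy":-34,"dz":0,"gripper":90},{"ax":0,"ay":0,"az":0,"dx":1,"dy":-34,"dz":0,"gripper":90},{"ax":0,"ay":0,"az":0,"dx":0,"dy":-34,"dz":0,"gripper":90},{"ax":0,"ay":0,"az":0,"dx":0,"dy":-30,"dz":0,"gripper":90},{"ax":0,"ay":0,"az":0,"dx":0,"dy":0,"dz":0,"gripper":90}]'
python3 -m inch '[{"ax":0,"ay":0,"az":0.143,"dx":0,"dy":0,"dz":0,"gripper":90},{"ax":0,"ay":0,"az":0.143,"dx":0,"dy":0,"dz":0,"gripper":90},{"ax":0,"ay":0,"az":0.143,"dx":0,"dy":0,"dz":0,"gripper":90},{"ax":0,"ay":0,"az":0.143,"dx":0,"dy":0,"dz":0,"gripper":90},{"ax":0,"ay":0,"az":0.143,"dx":0,"dy":0,"dz":0,"gripper":90},{"ax":0,"ay":0,"az":0.143,"dx":0,"dy":0,"dz":0,"gripper":90},{"ax":0,"ay":0,"az":0.143,"dx":0,"dy":0,"dz":0,"gripper":90},{"ax":0,"ay":0,"az":0.143,"dx":0,"dy":0,"dz":0,"gripper":90}]'
python3 -m inch '[{"ax":0,"ay":0,"az":0.143,"dx":0,"dy":0,"dz":0,"gripper":90},{"ax":0,"ay":0,"az":0.143,"dx":0,"dy":0,"dz":0,"gripper":90},{"ax":0,"ay":0,"az":0.12,"dx":0,"dy":0,"dz":0,"gripper":90},{"ax":0,"ay":0,"az":0,"dx":0,"dy":0,"dz":25,"gripper":90},{"ax":0,"ay":0,"az":0,"dx":0,"dy":0,"dz":35,"gripper":90},{"ax":0,"ay":0,"az":0,"dx":0,"dy":0,"dz":35,"gripper":90},{"ax":0,"ay":0,"az":0,"dx":0,"dy":0,"dz":25,"gripper":90},{"ax":0,"ay":0,"az":0,"dx":0,"dy":0,"dz":0,"gripper":90}]'
python3 - <<'E'
from h import *
go(tw(1,-53,13),11.3)
s=grab("side"); crop(s,190,110,340,250,4,"s12.png")
E
```

```text
time: 15.9
position: [0.4742, 0.1554, 0.2286]
tool_rot: [-0.085, 0.996, -0.001, -0.002]
ft_force: [0.2, 0.3, 0.2]
grip_width: 0.0783
time: 16.7
position: [0.4735, 0.1595, 0.2289]
tool_rot: [0.469, 0.883, -0.001, -0.002]
ft_force: [-0.4, 0.2, 0.3]
grip_width: 0.0781
time: 17.5
position: [0.4705, 0.1591, 0.1064]
tool_rot: [0.635, 0.773, -0.004, -0.004]
ft_force: [-1.2, -0.4, -0.2]
grip_width: 0.078
t 17.5 p [470.5 159.1 106.4] F [-1.2 -0.4 -0.2] w 78.0 q [ 0.1   0.48  1.82 -0.    0.85 -0.09]
[[-0.194, 0.981, -0.011], [0.981, 0.194, -0.001], [0.001, -0.011, -1.0]]
target [479.7 161.   13. ] world d [   8.8    1.8 -127.4] tool d [ -0.   10.4 127.2] az -0.002
tilt fix ax,ay [-0.0111 -0.001 ]
```

View pics/s12.png

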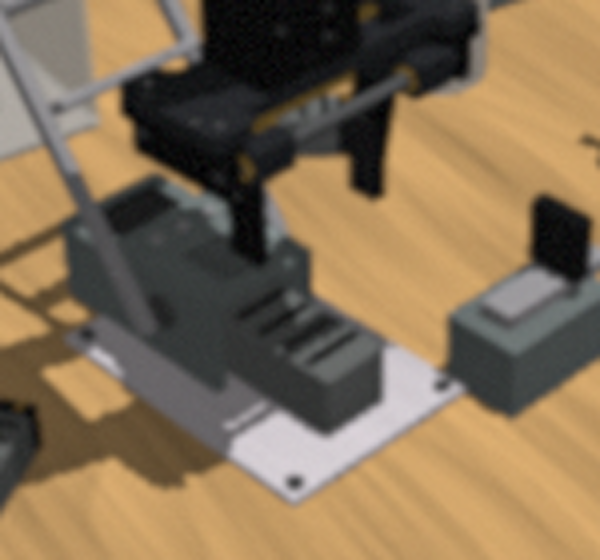

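```bash
python3 -m inch '[{"ax":0,"ay":0,"az":0,"dx":0,"dy":10,"dz":10,"gripper":90},{"ax":0,"ay":0,"az":0,"dx":0,"dy":0,"dz":25,"gripper":90},{"ax":0,"ay":0,"az":0,"dx":0,"dy":0,"dz":20,"gripper":90},{"ax":0,"ay":0,"az":0,"dx":0,"dy":0,"dz":0,"gripper":90},{"ax":0,"ay":0,"az":0,"dx":0,"dy":0,"dz":0,"gripper":90}]'
python3 -c "
from h import *
go(tw(1,-53,13),11.3)"
```

```text
time: 18.05
position: [0.4861, 0.1617, 0.0559]
tool_rot: [0.635, 0.773, 0.001, 0.001]
ft_force: [-0.6, -0.0, 0.1]
grip_width: 0.0784
t 18.05 p [486.1 161.7  55.9] F [-0.6 -0.   0.1] w 78.4 q [ 0.1   0.58  1.83  0.    0.73 -0.09]
[[-0.194, 0.981, 0.002], [0.981, 0.194, 0.0], [-0.0, 0.002, -1.0]]
target [479.7 161.   13. ] world d [ -6.4  -0.8 -76.9] tool d [ 0.5 -6.6 76.9] az -0.002
tilt fix ax,ay [0.0017 0.0001]
```

```bash
python3 -m inch '[{"ax":0,"ay":0,"az":0,"dx":0,"dy":-6,"dz":10,"gripper":90},{"ax":0,"ay":0,"az":0,"dx":0,"dy":0,"dz":0,"gripper":90},{"ax":0,"ay":0,"az":0,"dx":0,"dy":0,"dz":20,"gripper":90},{"ax":0,"ay":0,"az":0,"dx":0,"dy":0,"dz":20,"gripper":90},{"ax":0,"ay":0,"az":0,"dx":0,"dy":0,"dz":18,"gripper":90},{"ax":0,"ay":0,"az":0,"dx":0,"dy":0,"dz":8,"gripper":90},{"ax":0,"ay":0,"az":0,"dx":0,"dy":0,"dz":0,"gripper":90},{"ax":0,"ay":0,"az":0,"dx":0,"dy":0,"dz":0,"gripper":90}]'
python3 - <<'E'
from h import *
go(tw(1,-53,13),11.3)
s=grab("side"); crop(s,190,110,340,250,4,"s13.png")
E
```

```text
time: 18.85
position: [0.4799, 0.1605, -0.0199]
tool_rot: [0.635, 0.773, 0.001, 0.001]
ft_force: [0.1, -0.5, -0.2]
grip_width: 0.0782
t 18.85 p [479.9 160.5 -19.9] F [ 0.1 -0.5 -0.2] w 78.2 q [ 0.1   0.72  1.88  0.    0.54 -0.09]
[[-0.194, 0.981, 0.002], [0.981, 0.194, 0.0], [-0.0, 0.002, -1.0]]
target [479.7 161.   13. ] world d [-0.2  0.5 -1.1] tool d [ 0.5 -0.1  1.1] az -0.002
tilt fix ax,ay [0.0016 0.0001]
```

View pics/s13.png

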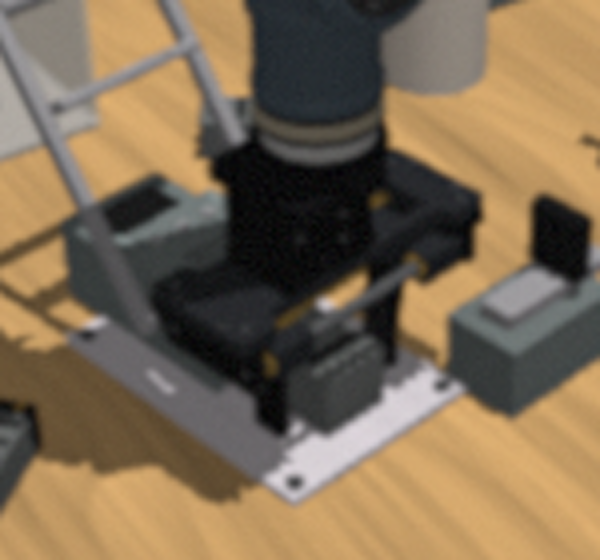

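The fingers straddle the tail, tips at (270,425) and (390,355) in the crop. Close.

```bash
python3 -m inch '[{"ax":0,"ay":0,"az":0,"dx":0,"dy":0,"dz":0,"gripper":60},{"ax":0,"ay":0,"az":0,"dx":0,"dy":0,"dz":0,"gripper":40},{"ax":0,"ay":0,"az":0,"dx":0,"dy":0,"dz":0,"gripper":40},{"ax":0,"ay":0,"az":0,"dx":0,"dy":0,"dz":0,"gripper":30},{"ax":0,"ay":0,"az":0,"dx":0,"dy":0,"dz":0,"gripper":20},{"ax":0,"ay":0,"az":0,"dx":0,"dy":0,"dz":0,"gripper":20},{"ax":0,"ay":0,"az":0,"dx":0,"dy":0,"dz":0,"gripper":20}]' 35
python3 -c "
from h import *
go(tw(1,-53,13),10)"
```

```text
time: 19.6
position: [0.4799, 0.1604, -0.0205]
tool_rot: [0.635, 0.773, 0.001, 0.001]
ft_force: [2.1, 0.7, 1.2]
grip_width: 0.0475
t 19.6 p [479.9 160.4 -20.5] F [2.1 0.7 1.2] w 47.5 q [ 0.1   0.72  1.88 -0.    0.54 -0.09]
[[-0.194, 0.981, 0.002], [0.981, 0.194, 0.0], [-0.0, 0.002, -1.0]]
target [479.7 161.   13. ] world d [-0.2  0.5 -0.5] tool d [ 0.6 -0.1  0.5] az 0.02
tilt fix ax,ay [0.0017 0.0002]
```

```bash
python3 -m inch '[{"ax":0,"ay":0,"az":0,"dx":-5,"dy":0,"dz":-1,"gripper":20},{"ax":0,"ay":0,"az":0,"dx":-15,"dy":0,"dz":0,"gripper":20},{"ax":0,"ay":0,"az":0,"dx":-20,"dy":0,"dz":0,"gripper":20},{"ax":0,"ay":0,"az":0,"dx":-20,"dy":0,"dz":0,"gripper":20},{"ax":0,"ay":0,"az":0,"dx":-20,"dy":0,"dz":0,"gripper":20},{"ax":0,"ay":0,"az":0,"dx":-20,"dy":0,"dz":0,"gripper":20}]' 35
python3 - <<'E'
from h import *
pose(); s=grab("side"); crop(s,190,130,340,270,4,"s14.png")
E
```

```text
time: 20.2
position: [0.497, 0.0615, -0.0203]
tool_rot: [0.635, 0.773, -0.001, -0.001]
ft_force: [-0.2, -0.0, -2.9]
grip_width: 0.0476
t 20.2 p [497.   61.5 -20.3] F [-0.2 -0.  -2.9] w 47.6 q [-0.1   0.72  1.89 -0.    0.54 -0.3 ]
[[-0.194, 0.981, -0.003], [0.981, 0.194, 0.0], [0.001, -0.003, -1.0]]
```

View pics/s14.png

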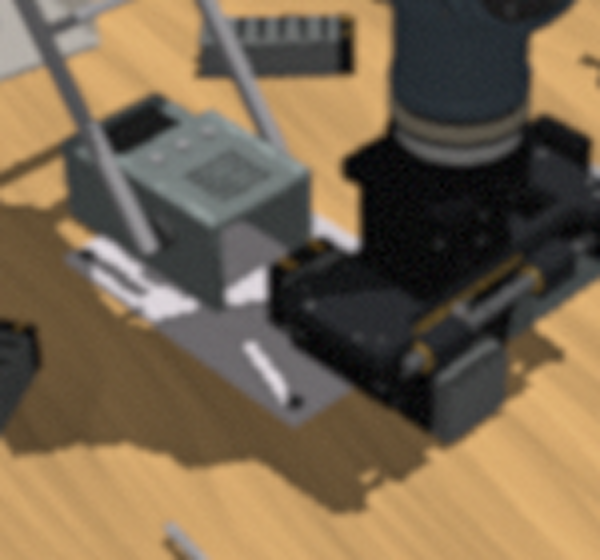

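The pack has come with the grip: its head is out of the hood at (305,255) in the crop. Continue.

```bash
python3 -m inch '[{"ax":0,"ay":0,"az":0,"dx":-20,"dy":0,"dz":0,"gripper":20},{"ax":0,"ay":0,"az":0,"dx":-20,"dy":0,"dz":0,"gripper":20},{"ax":0,"ay":0,"az":0,"dx":-20,"dy":0,"dz":0,"gripper":20},{"ax":0,"ay":0,"az":0,"dx":-20,"dy":0,"dz":0,"gripper":20},{"ax":0,"ay":0,"az":0,"dx":-20,"dy":0,"dz":0,"gripper":20},{"ax":0,"ay":0,"az":0,"dx":-20,"dy":0,"dz":0,"gripper":20},{"ax":0,"ay":0,"az":0,"dx":-15,"dy":0,"dz":0,"gripper":20},{"ax":0,"ay":0,"az":0,"dx":0,"dy":0,"dz":0,"gripper":20}]' 35
python3 - <<'E'
from h import *
pose(); s=grab("side"); crop(s,220,170,400,310,4,"s15.png")
E
```

```text
time: 21.05
position: [0.5251, -0.072, -0.0201]
tool_rot: [0.636, 0.772, 0.0, 0.0]
ft_force: [0.1, -0.1, -3.7]
grip_width: 0.0478
t 21.05 p [525.1 -72.  -20.1] F [ 0.1 -0.1 -3.7] w 47.8 q [-0.35  0.74  1.82 -0.    0.59 -0.54]
[[-0.192, 0.981, 0.001], [0.981, 0.192, -0.0], [-0.001, 0.001, -1.0]]
```

View pics/s15.png

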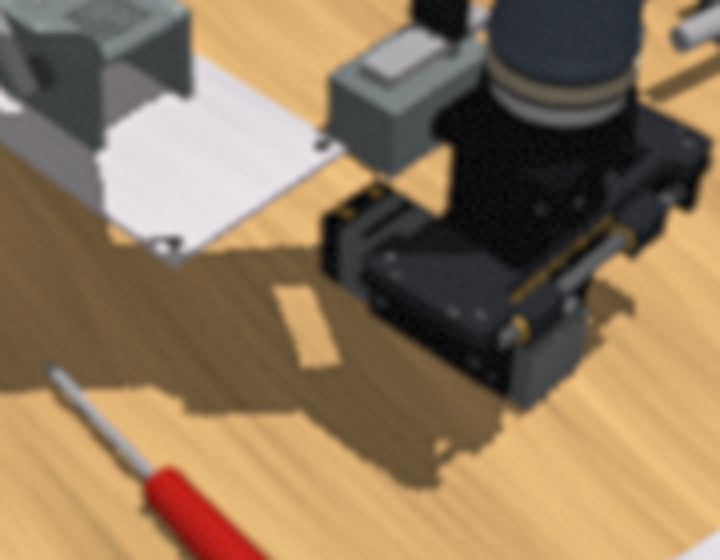

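```bash
python3 -m inch '[{"ax":0,"ay":0,"az":0,"dx":0,"dy":0,"dz":2,"gripper":20},{"ax":0,"ay":0,"az":0,"dx":0,"dy":0,"dz":2,"gripper":20},{"ax":0,"ay":0,"az":0,"dx":0,"dy":0,"dz":1,"gripper":20},{"ax":0,"ay":0,"az":0,"dx":0,"dy":0,"dz":1,"gripper":20},{"ax":0,"ay":0,"az":0,"dx":0,"dy":0,"dz":0,"gripper":20},{"ax":0,"ay":0,"az":0,"dx":0,"dy":0,"dz":0,"gripper":20}]' 35
```

```text
time: 21.7
position: [0.524, -0.0694, -0.0255]
tool_rot: [0.635, 0.773, -0.0, -0.001]
ft_force: [-1.2, 2.3, 2.2]
grip_width: 0.048
```

Force reversed, so it is on the bench. Release, wait, lift and look.

```bash
python3 -m inch '[{"ax":0,"ay":0,"az":0,"dx":0,"dy":0,"dz":0,"gripper":60},{"ax":0,"ay":0,"az":0,"dx":0,"dy":0,"dz":0,"gripper":90},{"ax":0,"ay":0,"az":0,"dx":0,"dy":0,"dz":0,"gripper":90},{"ax":0,"ay":0,"az":0,"dx":0,"dy":0,"dz":0,"gripper":90},{"ax":0,"ay":0,"az":0,"dx":0,"dy":0,"dz":0,"gripper":90},{"ax":0,"ay":0,"az":0,"dx":0,"dy":0,"dz":0,"gripper":90}]'
python3 -m inch '[{"ax":0,"ay":0,"az":0,"dx":0,"dy":0,"dz":-15,"gripper":90},{"ax":0,"ay":0,"az":0,"dx":0,"dy":0,"dz":-30,"gripper":90},{"ax":0,"ay":0,"az":0,"dx":0,"dy":0,"dz":-35,"gripper":90},{"ax":0,"ay":0,"az":0,"dx":0,"dy":0,"dz":-30,"gripper":90},{"ax":0,"ay":0,"az":0,"dx":0,"dy":0,"dz":-30,"gripper":90},{"ax":0,"ay":0,"az":0,"dx":0,"dy":0,"dz":-20,"gripper":90},{"ax":0,"ay":0,"az":0,"dx":0,"dy":0,"dz":0,"gripper":90}]'
python3 - <<'E'
from h import *
pose(); s=grab("side"); crop(s,220,130,400,270,4,"s16.png"); C=cloud(s)
k=(C[...,2]>.038)&(C[...,2]<.049)&(abs(C[...,0]-.515)<.075)&(abs(C[...,1]+.02)<.095)
n,l,st,_=cv2.connectedComponentsWithStats(k.astype(np.uint8)); i=1+np.argmax(st[1:,4]);P=C[l==i]
r=cv2.minAreaRect((P[:,:2]*1000).astype(np.float32)); print(len(P),r,cv2.boxPoints(r).round(1).tolist(),P[:,2].mean())
E
```

```text
time: 22.3
position: [0.5246, -0.0703, -0.0258]
tool_rot: [0.635, 0.773, 0.0, 0.0]
ft_force: [-0.4, -0.9, -0.3]
grip_width: 0.0769
time: 23.0
position: [0.5267, -0.0709, 0.1371]
tool_rot: [0.635, 0.773, 0.001, 0.003]
ft_force: [-0.6, 0.7, 0.3]
grip_width: 0.0783
t 23.0 p [526.7 -70.9 137.1] F [-0.6  0.7  0.3] w 78.3 q [-0.34  0.47  1.72  0.    0.94 -0.54]
[[-0.194, 0.981, 0.006], [0.981, 0.194, -0.002], [-0.004, 0.006, -1.0]]
1157 ((511.82196044921875, -17.43933868408203), (49.55893325805664, 151.7160186767578), 10.326383590698242) [[473.79998779296875, 52.70000076293945], [501.0, -96.5], [549.7999877929688, -87.5999984741211], [522.5999755859375, 61.599998474121094]] 0.0419547380609038
```

View pics/s16.png

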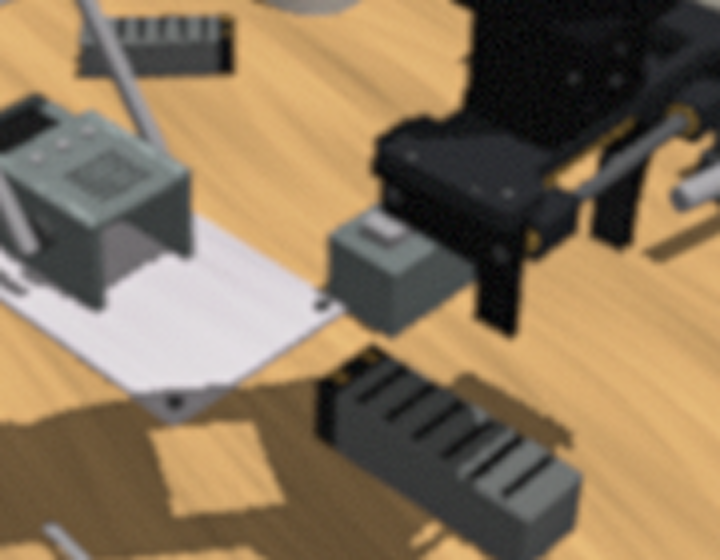

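The pack lies flat and free on the bench: in the crop the head terminals are at (350,365) and the tail at (550,510). Its centre is (512,-17) mm, yaw about 10.4°. I'll retake it near the head.

```bash
python3 - <<'E'
from h import *
go([.5031,.0298,.010],10.5)
E
```

```text
t 23.05 p [525.4 -70.4 135.4] F [-0.9  0.3 -0.5] w 78.2 q [-0.34  0.47  1.73 -0.    0.94 -0.54]
[[-0.194, 0.981, 0.003], [0.981, 0.194, -0.001], [-0.002, 0.003, -1.0]]
target [503.1  29.8  10. ] world d [ -22.2  100.2 -159.4] tool d [102.9  -2.8 159.2] az 0.012
tilt fix ax,ay [0.0028 0.0017]
```

```bash
python3 -m inch '[{"ax":0,"ay":0,"az":0.012,"dx":15,"dy":-3,"dz":0,"gripper":90},{"ax":0,"ay":0,"az":0,"dx":30,"dy":0,"dz":0,"gripper":90},{"ax":0,"ay":0,"az":0,"dx":30,"dy":0,"dz":0,"gripper":90},{"ax":0,"ay":0,"az":0,"dx":20,"dy":0,"dz":15,"gripper":90},{"ax":0,"ay":0,"az":0,"dx":8,"dy":0,"dz":30,"gripper":90},{"ax":0,"ay":0,"az":0,"dx":0,"dy":0,"dz":30,"gripper":90},{"ax":0,"ay":0,"az":0,"dx":0,"dy":0,"dz":0,"gripper":90},{"ax":0,"ay":0,"az":0,"dx":0,"dy":0,"dz":0,"gripper":90}]'
python3 -c "
from h import *
go([.5031,.0298,.010],10.5)"
```

```text
time: 23.85
position: [0.5016, 0.0306, 0.0581]
tool_rot: [0.64, 0.769, -0.001, -0.002]
ft_force: [0.3, 0.1, 0.6]
grip_width: 0.0784
t 23.85 p [501.6  30.6  58.1] F [0.3 0.1 0.6] w 78.4 q [-0.16  0.57  1.85 -0.    0.72 -0.34]
[[-0.182, 0.983, -0.004], [0.983, 0.182, 0.001], [0.001, -0.003, -1.0]]
target [503.1  29.8  10. ] world d [  1.4  -0.8 -82.1] tool d [-1.2  1.5 82.1] az -0.0
tilt fix ax,ay [-0.0034 -0.0012]
```

```bash
python3 -m inch '[{"ax":0,"ay":0,"az":0,"dx":-1,"dy":1,"dz":15,"gripper":90},{"ax":0,"ay":0,"az":0,"dx":0,"dy":0,"dz":20,"gripper":90},{"ax":0,"ay":0,"az":0,"dx":0,"dy":0,"dz":20,"gripper":90},{"ax":0,"ay":0,"az":0,"dx":0,"dy":0,"dz":18,"gripper":90},{"ax":0,"ay":0,"az":0,"dx":0,"dy":0,"dz":8,"gripper":90},{"ax":0,"ay":0,"az":0,"dx":0,"dy":0,"dz":0,"gripper":60},{"ax":0,"ay":0,"az":0,"dx":0,"dy":0,"dz":0,"gripper":40},{"ax":0,"ay":0,"az":0,"dx":0,"dy":0,"dz":0,"gripper":30}]' 35
python3 -m inch '[{"ax":0,"ay":0,"az":0,"dx":0,"dy":0,"dz":0,"gripper":20},{"ax":0,"ay":0,"az":0,"dx":0,"dy":0,"dz":0,"gripper":20},{"ax":0,"ay":0,"az":0,"dx":0,"dy":0,"dz":0,"gripper":20},{"ax":0,"ay":0,"az":0,"dx":0,"dy":0,"dz":0,"gripper":20}]' 35
python3 - <<'E'
from h import *
go([.4883,-.100,.010],0.5)
s=grab("side"); crop(s,220,150,400,290,4,"s17.png")
E
```

```text
time: 24.65
position: [0.5048, 0.0295, -0.0207]
tool_rot: [0.64, 0.769, 0.001, 0.001]
ft_force: [-0.1, -0.3, -0.5]
grip_width: 0.0617
time: 25.05
position: [0.5049, 0.0297, -0.021]
tool_rot: [0.64, 0.769, 0.001, 0.001]
ft_force: [0.7, 1.2, 6.2]
grip_width: 0.0478
t 25.05 p [504.9  29.7 -21. ] F [0.7 1.2 6.2] w 47.8 q [-0.16  0.72  1.88  0.    0.54 -0.35]
[[-0.182, 0.983, 0.002], [0.983, 0.182, -0.0], [-0.001, 0.002, -1.0]]
target [ 488.3 -100.    10. ] world d [ -16.5 -129.7   -3. ] tool d [-124.5  -39.8    3. ] az 0.174
tilt fix ax,ay [0.0022 0.0007]
```

View pics/s17.png

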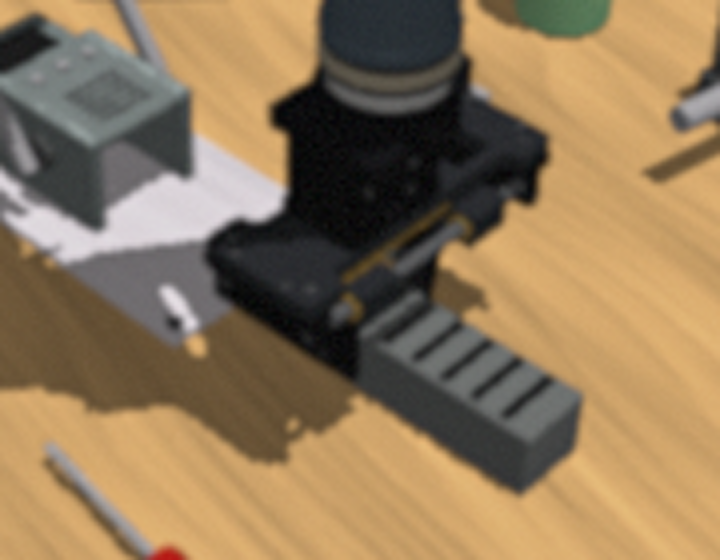

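```bash
python3 -m inch '[{"ax":0,"ay":0,"az":0.04,"dx":0,"dy":0,"dz":-1,"gripper":20},{"ax":0,"ay":0,"az":0.07,"dx":0,"dy":0,"dz":0,"gripper":20},{"ax":0,"ay":0,"az":0.064,"dx":0,"dy":0,"dz":0,"gripper":20},{"ax":0,"ay":0,"az":0,"dx":-10,"dy":-3,"dz":0,"gripper":20},{"ax":0,"ay":0,"az":0,"dx":-20,"dy":-4,"dz":0,"gripper":20},{"ax":0,"ay":0,"az":0,"dx":-20,"dy":-4,"dz":0,"gripper":20},{"ax":0,"ay":0,"az":0,"dx":-20,"dy":-4,"dz":0,"gripper":20},{"ax":0,"ay":0,"az":0,"dx":0,"dy":0,"dz":0,"gripper":20}]' 35
python3 - <<'E'
from h import *
go([.4883,-.100,.012],0.5)
for n in("side","top"):
  s=grab(n);C=cloud(s)
  if n=="side": crop(s,270,190,450,380,3.1,"s18.png")
  else: crop(s,270,130,470,260,4,"t18.png")
  k=(C[...,2]>.038)&(C[...,2]<.054)&(abs(C[...,0]-.49)<.04)&(C[...,1]<-.065)&(C[...,1]>-.235)
  P=C[k][:,:2]*1000
  if len(P)>20: r=cv2.minAreaRect(P.astype(np.float32)); print(n,len(P),r)
E
```

```text
time: 25.9
position: [0.4887, -0.0428, -0.0209]
tool_rot: [0.705, 0.71, -0.0, -0.0]
ft_force: [0.5, -0.5, -2.0]
grip_width: 0.0478
t 25.9 p [488.7 -42.8 -20.9] F [ 0.5 -0.5 -2. ] w 47.8 q [-0.32  0.72  1.91 -0.    0.51 -0.32]
[[-0.007, 1.0, -0.001], [1.0, 0.007, -0.0], [-0.0, -0.001, -1.0]]
target [ 488.3 -100.    12. ] world d [ -0.5 -57.3  -1.1] tool d [-57.3  -0.9   1.1] az -0.002
tilt fix ax,ay [-0.001   0.0002]
side 967 ((487.49761962890625, -115.45673370361328), (49.62571716308594, 101.45016479492188), 1.2561523914337158)
```

View pics/s18.png

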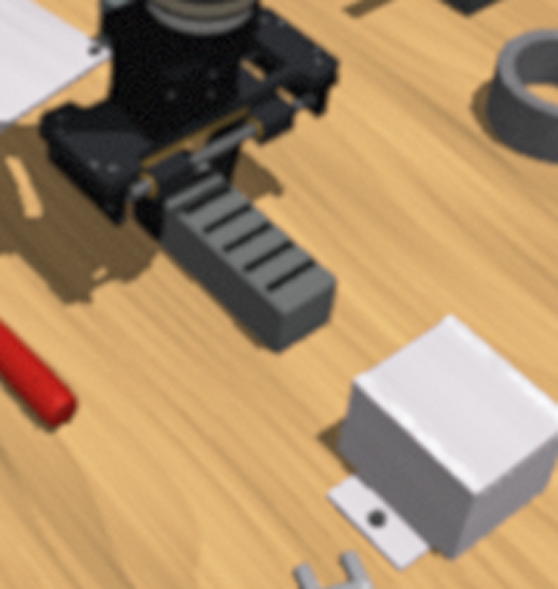

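View pics/t18.png

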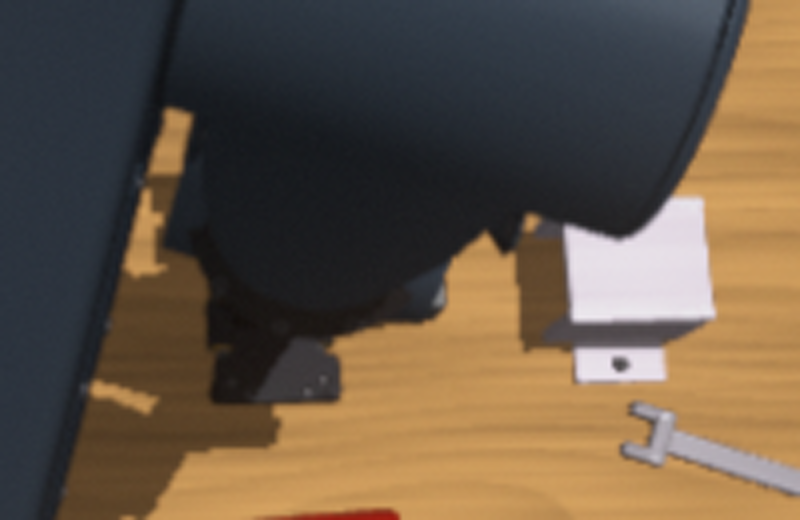

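```bash
python3 - <<'E'
from h import *
s=grab("side");C=cloud(s)
k=(C[...,2]>.061)&(C[...,2]<.076)&(abs(C[...,0]-.49)<.06)&(abs(C[...,1]+.285)<.07)
n,l,st,_=cv2.connectedComponentsWithStats(k.astype(np.uint8)); P=C[l==1+np.argmax(st[1:,4])]*1000
r=cv2.minAreaRect(P[:,:2].astype(np.float32)); print(len(P),r,cv2.boxPoints(r).round(1).tolist())
k=(C[...,2]>.041)&(C[...,2]<.054)&(abs(C[...,0]-.49)<.04)&(C[...,1]<-.08)&(C[...,1]>-.16)
P=C[k]*1000
for y in range(-150,-80,15):
  q=P[abs(P[:,1]-y)<8]; print(y,np.percentile(q[:,0],[1,99]).round(1))
E
```

```text
2128 ((489.98095703125, -283.2833557128906), (84.14091491699219, 94.05308532714844), 0.3543904423713684) [[447.6000061035156, -236.5], [448.20001220703125, -330.6000061035156], [532.2999877929688, -330.0], [531.7999877929688, -236.0]]
-150 [466.  512.4]
-135 [464.6 509.8]
-120 [464.3 510.6]
-105 [463.7 509.3]
-90 [465.  509.7]
```

The pack is in line with the sleeve, both yaws about 0.4 to 1°: tail at (305,320) in the side crop, mouth at (400,350). The tail has about 158 mm to go. I'll insert, and slow down near the end.

```bash
python3 -m inch '[{"ax":0,"ay":0,"az":0,"dx":-10,"dy":1,"dz":0,"gripper":20},{"ax":0,"ay":0,"az":0,"dx":-18,"dy":0,"dz":0,"gripper":20},{"ax":0,"ay":0,"az":0,"dx":-18,"dy":0,"dz":0,"gripper":20},{"ax":0,"ay":0,"az":0,"dx":-16,"dy":0,"dz":0,"gripper":20},{"ax":0,"ay":0,"az":0,"dx":-14,"dy":0,"dz":0,"gripper":20},{"ax":0,"ay":0,"az":0,"dx":-12,"dy":0,"dz":0,"gripper":20},{"ax":0,"ay":0,"az":0,"dx":0,"dy":0,"dz":0,"gripper":20}]' 35
python3 - <<'E'
from h import *
go([.489,-.2,.012],0.5)
s=grab("side"); crop(s,270,190,450,380,3.1,"s19.png")
E
```

```text
time: 26.75
position: [0.492, -0.1303, -0.0208]
tool_rot: [0.705, 0.71, 0.0, 0.001]
ft_force: [0.0, 0.2, -2.0]
grip_width: 0.0479
t 26.75 p [ 492.  -130.3  -20.8] F [ 0.   0.2 -2. ] w 47.9 q [-0.48  0.73  1.87 -0.    0.54 -0.49]
[[-0.007, 1.0, 0.001], [1.0, 0.007, -0.001], [-0.001, 0.001, -1.0]]
target [ 489. -200.   12.] world d [ -2.9 -69.7  -1.2] tool d [-69.7  -3.4   1.3] az -0.002
tilt fix ax,ay [0.0013 0.0009]
```

View pics/s19.png

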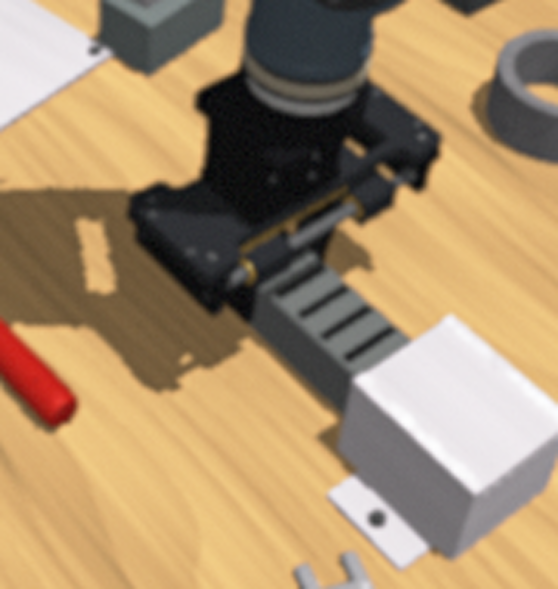

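The tail is just inside the mouth, at (400,360) in the crop. Correct x by -2 mm and go 60 mm more.

```bash
python3 -m inch '[{"ax":0,"ay":0,"az":0,"dx":-6,"dy":-1,"dz":0,"gripper":20},{"ax":0,"ay":0,"az":0,"dx":-10,"dy":-1,"dz":0,"gripper":20},{"ax":0,"ay":0,"az":0,"dx":-12,"dy":-0.5,"dz":0,"gripper":20},{"ax":0,"ay":0,"az":0,"dx":-12,"dy":0,"dz":0,"gripper":20},{"ax":0,"ay":0,"az":0,"dx":-12,"dy":0,"dz":0,"gripper":20},{"ax":0,"ay":0,"az":0,"dx":-8,"dy":0,"dz":0,"gripper":20},{"ax":0,"ay":0,"az":0,"dx":0,"dy":0,"dz":0,"gripper":20}]' 35
python3 -c "
from h import *
go([.489,-.2,.012],0.5)"
```

```text
time: 27.5
position: [0.4898, -0.1903, -0.0208]
tool_rot: [0.705, 0.71, 0.0, 0.001]
ft_force: [0.6, 1.1, -2.0]
grip_width: 0.0479
t 27.5 p [ 489.8 -190.3  -20.8] F [ 0.6  1.1 -2. ] w 47.9 q [-0.58  0.74  1.83 -0.    0.58 -0.59]
[[-0.007, 1.0, 0.001], [1.0, 0.007, -0.001], [-0.001, 0.001, -1.0]]
target [ 489. -200.   12.] world d [-0.8 -9.7 -1.2] tool d [-9.7 -0.8  1.2] az -0.002
tilt fix ax,ay [0.0011 0.0009]
```

```bash
python3 -m inch '[{"ax":0,"ay":0,"az":0,"dx":-3,"dy":0,"dz":0,"gripper":20},{"ax":0,"ay":0,"az":0,"dx":-3,"dy":0,"dz":0,"gripper":20},{"ax":0,"ay":0,"az":0,"dx":-2,"dy":0,"dz":0,"gripper":20},{"ax":0,"ay":0,"az":0,"dx":0,"dy":0,"dz":0,"gripper":20}]' 35
python3 -m inch '[{"ax":0,"ay":0,"az":0,"dx":-2,"dy":0,"dz":0,"gripper":20},{"ax":0,"ay":0,"az":0,"dx":0,"dy":0,"dz":0,"gripper":20}]' 35
```

```text
time: 27.9
position: [0.4895, -0.1965, -0.0207]
tool_rot: [0.704, 0.71, -0.0, 0.0]
ft_force: [0.7, 0.3, -2.6]
grip_width: 0.0479
time: 28.1
position: [0.4895, -0.1985, -0.0207]
tool_rot: [0.704, 0.71, -0.0, 0.0]
ft_force: [-0.1, -0.6, -2.8]
grip_width: 0.0476
```

```bash
python3 -m inch '[{"ax":0,"ay":0,"az":0,"dx":-1,"dy":0,"dz":0,"gripper":20},{"ax":0,"ay":0,"az":0,"dx":0,"dy":0,"dz":0,"gripper":20}]' 35
```

```text
time: 28.3
position: [0.4894, -0.1994, -0.0208]
tool_rot: [0.704, 0.71, 0.0, -0.0]
ft_force: [-0.2, 0.4, -1.6]
grip_width: 0.0475
```

```bash
python3 -m inch '[{"ax":0,"ay":0,"az":0,"dx":-2,"dy":0,"dz":0,"gripper":20},{"ax":0,"ay":0,"az":0,"dx":0,"dy":0,"dz":0,"gripper":20}]' 35;  python3 -m inch '[{"ax":0,"ay":0,"az":0,"dx":-2,"dy":0,"dz":0,"gripper":20},{"ax":0,"ay":0,"az":0,"dx":0,"dy":0,"dz":0,"gripper":20}]' 35
```

```text
time: 28.5
position: [0.4893, -0.1994, -0.0208]
tool_rot: [0.704, 0.71, 0.001, -0.001]
ft_force: [2.2, 6.8, -0.4]
grip_width: 0.0478
time: 28.7
position: [0.4891, -0.1993, -0.0208]
tool_rot: [0.704, 0.71, 0.001, -0.002]
ft_force: [4.5, 14.0, 0.4]
grip_width: 0.0479
```

Contact with the backstop: 14 N at a commanded 4 mm further, with the pack stopped. Relieve the push, set down, release and lift.

```bash
python3 -m inch '[{"ax":0,"ay":0,"az":0,"dx":2,"dy":0,"dz":0.5,"gripper":20},{"ax":0,"ay":0,"az":0,"dx":1,"dy":0,"dz":0.5,"gripper":20},{"ax":0,"ay":0,"az":0,"dx":0,"dy":0,"dz":0,"gripper":20},{"ax":0,"ay":0,"az":0,"dx":0,"dy":0,"dz":0,"gripper":70},{"ax":0,"ay":0,"az":0,"dx":0,"dy":0,"dz":0,"gripper":80},{"ax":0,"ay":0,"az":0,"dx":0,"dy":0,"dz":0,"gripper":80},{"ax":0,"ay":0,"az":0,"dx":0,"dy":0,"dz":0,"gripper":80},{"ax":0,"ay":0,"az":0,"dx":0,"dy":0,"dz":0,"gripper":80}]'
python3 -m inch '[{"ax":0,"ay":0,"az":0,"dx":0,"dy":0,"dz":-10,"gripper":80},{"ax":0,"ay":0,"az":0,"dx":0,"dy":0,"dz":-25,"gripper":80},{"ax":0,"ay":0,"az":0,"dx":0,"dy":0,"dz":-35,"gripper":80},{"ax":0,"ay":0,"az":0,"dx":0,"dy":0,"dz":-35,"gripper":80},{"ax":0,"ay":0,"az":0,"dx":10,"dy":0,"dz":-35,"gripper":80},{"ax":0,"ay":0,"az":0,"dx":35,"dy":0,"dz":-20,"gripper":80},{"ax":0,"ay":0,"az":0,"dx":40,"dy":0,"dz":0,"gripper":80},{"ax":0,"ay":0,"az":0,"dx":40,"dy":0,"dz":0,"gripper":80}]'
python3 -m inch '[{"ax":0,"ay":0,"az":0,"dx":45,"dy":0,"dz":0,"gripper":80},{"ax":0,"ay":0,"az":0,"dx":45,"dy":0,"dz":0,"gripper":80},{"ax":0,"ay":0,"az":0,"dx":30,"dy":0,"dz":0,"gripper":80},{"ax":0,"ay":0,"az":0,"dx":0,"dy":0,"dz":0,"gripper":80},{"ax":0,"ay":0,"az":0,"dx":0,"dy":0,"dz":0,"gripper":80}]'
python3 - <<'E'
from h import *
pose()
for n in("side","top"):
  s=grab(n);C=cloud(s); cv2.imwrite(f"pics/{n}20.png",s["img"][:,:,::-1])
  if n=="side": crop(s,300,230,460,380,4,"s20.png")
  else: crop(s,340,140,480,250,5,"t20.png")
  k=(C[...,2]>.036)&(C[...,2]<.052)&(abs(C[...,0]-.49)<.035)&(C[...,1]<-.15)&(C[...,1]>-.232)
  P=C[k]*1000
  if len(P)>20: print(n,len(P),P[:,2].mean(),cv2.boxPoints(cv2.minAreaRect(P[:,:2].astype(np.float32))).round(1).tolist())
E
```

```text
time: 29.5
position: [0.4895, -0.2007, -0.0218]
tool_rot: [0.704, 0.71, -0.0, 0.0]
ft_force: [0.2, 0.0, 0.1]
grip_width: 0.0689
time: 30.3
position: [0.4888, -0.0747, 0.1401]
tool_rot: [0.704, 0.71, 0.001, 0.002]
ft_force: [0.9, -0.3, 0.5]
grip_width: 0.0699
time: 30.8
position: [0.4872, 0.045, 0.1388]
tool_rot: [0.703, 0.711, 0.0, 0.0]
ft_force: [0.4, -0.6, -0.6]
grip_width: 0.0696
t 30.8 p [487.2  45.  138.8] F [ 0.4 -0.6 -0.6] w 69.6 q [-0.14  0.42  1.82 -0.    0.9  -0.15]
[[-0.011, 1.0, 0.001], [1.0, 0.011, -0.001], [-0.001, 0.001, -1.0]]
side 607 42.20807258754333 [[462.29998779296875, -226.39999389648438], [513.0, -226.5], [513.0999755859375, -171.3000030517578], [462.3999938964844, -171.1999969482422]]
top 400 43.683520588387964 [[462.79998779296875, -231.60000610351562], [510.0, -232.1999969482422], [510.79998779296875, -172.5], [463.6000061035156, -171.89999389648438]]
```

View pics/s20.png

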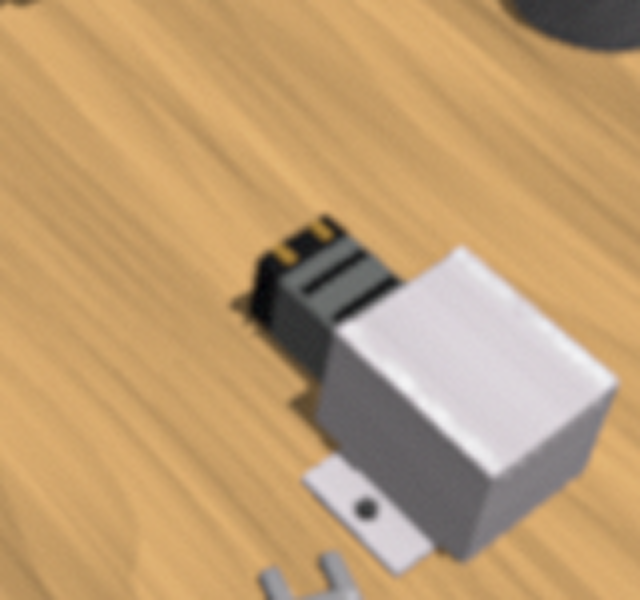

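View pics/t20.png

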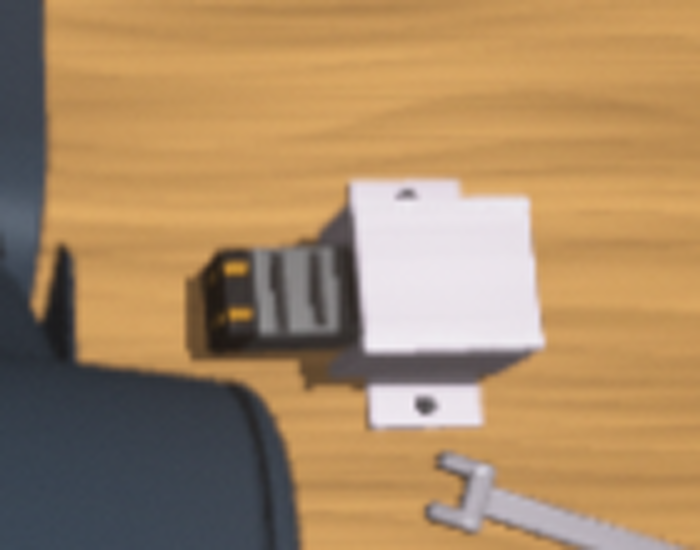

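View pics/side20.png

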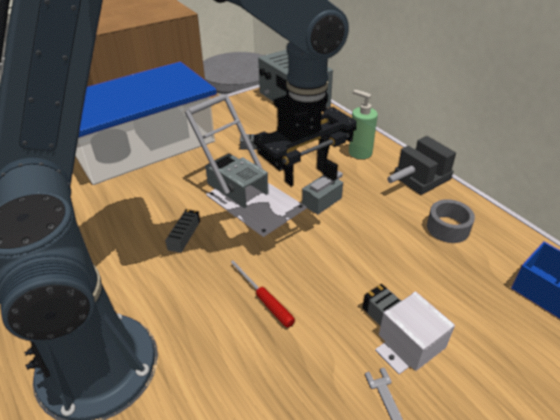

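The side view shows the pack in the sleeve with its brass terminals outside at (375,295), the bail open at (210,110), and the screwdriver and wrench where they were. Depth puts the head face about 67 mm out of the mouth (home is 65, calibration ±2), which agrees with the stop felt at the backstop. Handing in.

```bash
python3 -c "
from rig import robot
print(robot.hand_in())"
```

```text
the job is handed in; nothing more can be done
None
```

I handed the job in at about 31 s of the 72 s allowed; hand-in gives no verdict. The catch is drawn and the bail rests open. I pulled the pack out by its tail, set it down flat and let go of it. I then took it again near the head and slid it tail first into the sleeve until it stopped.

**First grip on the catch tab:** this missed. Depth showed the finger tips 34 mm behind the reported TCP. I corrected for that in every later move, and no later grasp missed.

**Last checks:**
- **Catch and bail:** just after I let go of each, depth put the catch at about 38 mm and the bail at about 2.18 rad. The bail still shows open in the last picture. The tab was hidden behind the gripper there, so the catch rests on the earlier reading.
- **Pack:** it lies flat and nearly centred in x, with its terminals outside the sleeve. When it stopped, the push rose to 14 N.
- **One small disagreement:** depth put the head 67 to 68 mm out of the mouth, where fully home is 65. The tail is then about 2.5 mm from the backstop if the depth reading is right. That is close to the 2 mm calibration error and inside the 7 mm limit.
- **Other things on the bench:** nothing looks moved by eye in the last side view. I did not measure them, and the gripper or arm hid some of the view.
- **Robot:** it stood clear, and the wrist force read about zero.

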